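Change over the finished bay of a twin-bay specimen cooler

TASK

One bay of the specimen cooler holds finished jars (orange lids); the other holds jars that must stay shut in and undisturbed (white lids). Slide open only the glass cover over the orange-lidded jars, stand those jars on the steel tray, stand all the waiting blue-lidded jars from the blue pad upright in the emptied bay (set them down, do not drop them), then slide the cover fully shut and after that press the start button in front of that bay. Leave the forceps, shears and wash bottle where they are.

Things in the scene. Friction and masses are not known exactly. Their poses are not given: they have to be found in the camera images.
- chest: White bench-top cooler, fixed, 235 (x) x 440 (y) x 159 mm high, grey control ledge along its front (-x, 100 mm high). Origin on the bench under the middle of its two bays, +y to its left bay. Bay centres at chest y +112.5 mm (left), -112.5 mm (right), each 185 (x) x 165 mm (y) inside; walls 25 mm and divider 60 mm wide, tops at z 135 mm; tracks front and back beyond x +-107 mm, tops at z 159 mm.
- drip_done: Fixed steel drip tray on the floor of the bay that holds the orange-lidded (finished) jars, 181 x 161 mm and 4 mm thick, so jars stand 4 mm above its origin (centre of its underside, 55 mm above the bench). Axes as the chest's. It is in the left bay or the right bay.
- pad: Blue absorbent bench pad, fixed, 240 mm (x) by 140 mm (y), 3 mm thick, origin at the centre of its underside; the waiting blue-lidded jars stand on it. It lies to the left or the right of the cooler.
- tray: Shallow steel tray, fixed, 220 mm (x) by 140 mm (y) outside, walls 4 mm thick and 18 mm high, floor about 4 mm thick, origin at the centre of its underside; on the other side of the cooler from the pad. Empty at the start.
- cover_left (a joint): How far the left bay's glass cover is slid open (m): 0 shut, 0.191 fully open (stop); it moves towards the chest's -y, under the right cover. Sliding takes about 2 N and it stays where it is left. A framed clear pane on the lower track, its top at z 143 mm. Open it fully: the whole bay is then clear, with its pull bar over the divider.
- cover_right (a joint): How far the right bay's glass cover has been slid open (m): 0 shut, 0.191 fully open (stop), it moves towards the chest's +y, over the left cover. Same friction. Its pane, on the upper track, has its top at z 155 mm.
- cover_left_grip (a point): Middle of the top edge (z 188 mm) of the left cover's black pull bar near the pane's outer edge: 12 mm thick along y (pinch it across y), 80 mm long along x, 45 mm tall. Keep the fingertips above z 157 mm (at most 30 mm below this point) to pass over the other pane. At chest (-30, +207) mm when shut; moves with the cover.
- cover_right_grip (a point): The same point on the right cover's pull bar, 33 mm above its pane; shut it is at chest (-30, -207) mm and moves with the cover.
- button_left (a joint): Travel of the green round start button on the ledge in front of the left bay (m): 0 up, 0.006 fully down (5 N, sprung, returns). It counts as pressed past 0.004.
- button_right (a joint): The same for the button in front of the right bay.
- button_left_top (a point): Centre of the top of the left start button (26 mm across), at chest (-147, +112.5) mm; press straight down.
- button_right_top (a point): Centre of the top of the right start button, at chest (-147, -112.5) mm.
- done1: Finished specimen jar with an orange lid, in one bay; 50 mm across and 70 mm tall (straight-sided, heavy base, about 0.18 kg); origin at the centre of its underside, z along its axis upward. Grip it across the lid, the top 20 mm. Two or three of these are present.
- done2: Finished specimen jar with an orange lid, in one bay; 50 mm across and 70 mm tall (straight-sided, heavy base, about 0.18 kg); origin at the centre of its underside, z along its axis upward. Grip it across the lid, the top 20 mm. Two or three of these are present.
- done3: Finished specimen jar with an orange lid, in one bay; 50 mm across and 70 mm tall (straight-sided, heavy base, about 0.18 kg); origin at the centre of its underside, z along its axis upward. Grip it across the lid, the top 20 mm. Two or three of these are present.
- keep1: Specimen jar with a white lid in the other bay, to be left alone; 50 mm across and 70 mm tall (straight-sided, heavy base, about 0.18 kg); origin at the centre of its underside, z along its axis upward. Grip it across the lid, the top 20 mm. One or two of these are present.
- keep2: Specimen jar with a white lid in the other bay, to be left alone; 50 mm across and 70 mm tall (straight-sided, heavy base, about 0.18 kg); origin at the centre of its underside, z along its axis upward. Grip it across the lid, the top 20 mm. One or two of these are present.
- fresh1: Waiting specimen jar with a blue lid, on the pad at the start; 50 mm across and 70 mm tall (straight-sided, heavy base, about 0.18 kg); origin at the centre of its underside, z along its axis upward. Grip it across the lid, the top 20 mm. Two to four of these are present.
- fresh2: Waiting specimen jar with a blue lid, on the pad at the start; 50 mm across and 70 mm tall (straight-sided, heavy base, about 0.18 kg); origin at the centre of its underside, z along its axis upward. Grip it across the lid, the top 20 mm. Two to four of these are present.
- fresh3: Waiting specimen jar with a blue lid, on the pad at the start; 50 mm across and 70 mm tall (straight-sided, heavy base, about 0.18 kg); origin at the centre of its underside, z along its axis upward. Grip it across the lid, the top 20 mm. Two to four of these are present.
- fresh4: Waiting specimen jar with a blue lid, on the pad at the start; 50 mm across and 70 mm tall (straight-sided, heavy base, about 0.18 kg); origin at the centre of its underside, z along its axis upward. Grip it across the lid, the top 20 mm. Two to four of these are present.
- forceps: Loose steel forceps with orange grips, 150 mm long, lying on the bench in front of the cooler; origin at the middle of its underside. Leave alone.
- shears: Loose steel bone shears, 145 mm long, lying on the bench in front of the cooler; origin at the middle of its underside. Leave alone.
- wash_bottle: White bottle with a red cap, 60 mm across, 150 mm tall, standing to the left of the cooler near its back; origin at the centre of its underside. Leave alone.
Mind the look-alikes: they are no part of the job. Leave any green look-alike of the fresh1 alone. Leave any yellow look-alike of the fresh2 alone.

How it is judged:
By the outcome, as a careful person would: the job done as asked, in the order asked, and still so for the second after the job is handed in, with the robot touching nothing.
Of done1, done2, done3 only 2 to 3 are there at a start; the rules pass over those that are not, and their reading is None.
Of keep1, keep2 only 1 to 2 are there at a start; the rules pass over those that are not, and their reading is None.
Of fresh1, fresh2, fresh3, fresh4 only 2 to 4 are there at a start; the rules pass over those that are not, and their reading is None.
At some moment in a run one of fresh1, fresh2, fresh3, fresh4 may be knocked a few centimetres aside while the robot is not near it.
It also fails if it takes over 210 s, if anything falls off the work surface, if the arm or the gripper's body presses on something with over 40 N, if the wrist force passes 120 N, or if a joint passes its speed limit or range.

ROBOT

A 6-joint arm with a two-finger parallel gripper is mounted at the origin on the work surface. World frame = base frame: x ahead of the robot, y to its left, z up, the work surface at z = 0. Lengths are in m, angles in rad, forces in N, time in s.
With the tool pointing down it reaches from about 0.35 to 0.975 m from the base axis. Payload 4.9 kg.
Tool frame: the origin (TCP) lies midway between the tips of the shut fingers; the grasp point (between the pads) lies 19 mm behind it; x points along the fingers, z is the direction in which the jaws open and shut, and the axes are right-handed (so a half turn about x gives the same grasp; the last joint's range is limited). The gripper opens to 85 mm and grips with 20 to 120 N. Pads are 22 mm wide; open, the fingers measure 114 mm over their backs; the gripper's body (76 mm by 85 mm) begins 54 mm behind the grasp point. The pads swing forward as they close: fully open they stand 13 mm farther back than shut.
Start: joints at [1.032, 0.053, 1.613, -0, 1.476, -0.119], TCP at [0.255, 0.571, 0.231] pointing down, gripper open.
Joint ranges: [-3.01, 3.01], [-1.01, 2.22], [0.06, 2.58], [-1.02, 4.17], [0.09, 2.62], [-3.14, 3.14]. Speed limits (rad/s): [2.57, 2.57, 3.14, 3.14, 3.14, 3.14].

INTERFACE

Orientations are given as a unit quaternion [w, x, y, z].
In Python, from plant import state, cams, workorder, nets gives the robot as it stands.
- The arm moves only by the tool play_rows, never from a script. Its argument "motion" is a list of rows, each a list of 3 entries, a list of its own where there are three numbers: the closure, from -1 (fully open) to 1 (shut), then the shift along the world's x, y, z in m, then the turn about the world's z in rad. A call has 1 to 5 rows; each row is the pose to reach, as a shift and turn from the pose commanded when the call began; what a row does not reach only later rows make up. A row lasts 1/10 s, in which the tool goes at most 50 mm and 8.59 degrees, less where a joint would pass 70% of its speed; a pose out of reach is approached as far as the arm can. A call with a gripper value outside its range is refused whole. The fingers move at their own pace and stop on an object; the grip force is fixed at half the most. Time passes only in rows, so rows that repeat a pose let the fingers close. It gives the time, the measured TCP pose, the force and the opening at its end, in the units of the state.
- state(): the state, without advancing time (a new reading comes with each control period).
- cams.grab_frame(name): name is "side" or "top" or "wrist"; returns (picture, depth): 420x560x3 uint8, red, green, blue; 420x560 float32, m along the optical axis (not along the pixel's ray), 0 where there is no reading.
- cams.camera_info(name): a dict with "K" (3x3 intrinsics, pixels), "rvec" (rotation vector, rad) and "tvec" (3), from world to camera coordinates, as OpenCV has them. Camera axes: x right, y down, z forward; pixel columns grow to the right and rows downward; lengths in m; the calibration is good to about 2 mm. A picture is of the moment at which its call begins: read the wrist's pose just before it. camera_info takes no time and is no camera call; for the wrist camera it gives the pose at the moment of the call.
- workorder.job_done(): hands the job in, once; it reports no verdict.
Trained networks look in the newest picture that a camera, given by its name, has taken for a name from the list of things; names that differ only in an ending like _2 or _b are one class to them, and where a whole thing is asked for, a point or a joint stands for the part that bears it (a point fixed in the world has none). Each returns a list of dicts, best first, with "score" (0 to 1); they miss things now and then, are a little off and sometimes report something else, mostly with a low value. They report only what shows in the picture. A call takes as long as a camera call. They do not tell look-alikes from the thing itself.
- nets.recognise(camera, target): "at" ([x, y, z] in m, in world coordinates, good to about 4 mm: the middle of the surface that is visible of it).
- nets.landmark_of(camera, target): "at" ([x, y, z] in m, in world coordinates, good to about 4 mm: a listed point, or the origin of a listed thing).
The state is a dict: "time": time; "joint_pos": joint angles; "joint_vel": joint speeds; "joint_efforts": joint torques, N m; "tool_pos": TCP position; "tool_rot": TCP orientation; "contact_force": force on the tool from outside, world axes, zero at the start; "ft_torque": the same for the moment, N m; "gripper_width": opening from 0.0 (shut) to 1.0 (fully open).
Only numpy, scipy, OpenCV 4.12 (cv2) and the standard library are available. Lean on these libraries where they do the work, as an engineer would, in place of code of your own. Each camera call takes 0.05 s, during which the arm holds its last target.

## Working session

There is one attempt and no reset: what is moved stays moved. The work goes in short steps, Python scripts to look and compute and a tool call to move; the robot and the scene stay as the last step left them, time stands still between calls to the robot, and variables do not carry over. Pictures are saved under pics/ and viewed, and the job is handed in when it is done.

Besides the shell and the picture viewer there is one more tool, called as a command line: name --argument value ..., lists and objects as JSON in quotes. play_rows: Moves the arm, as the interface text tells. Its arguments: {"type":"object","properties":{"motion":{"type":"array","items":{"type":"array"}}},"required":["motion"]}

```bash
mkdir -p pics
cat > h.py <<'E'
from plant import state, cams, workorder, nets
import numpy as np, cv2
def save(name,f):
    im,d=cams.grab_frame(name); cv2.imwrite('pics/'+f,im[:,:,::-1]); np.save('pics/'+f[:-4]+'.npy',d); return im,d
def world(name,u,v,z):
    ci=cams.camera_info(name);K=np.array(ci['K']);R,_=cv2.Rodrigues(np.array(ci['rvec'],float));t=np.array(ci['tvec'],float).ravel()
    p=np.linalg.inv(K)@np.array([u,v,1.]); return R.T@(p*z-t)
def cloud(name,d):
    ci=cams.camera_info(name);K=np.array(ci['K']);R,_=cv2.Rodrigues(np.array(ci['rvec'],float));t=np.array(ci['tvec'],float).ravel()
    v,u=np.mgrid[:420,:560]; p=np.stack([u,v,np.ones_like(u)],-1)@np.linalg.inv(K).T*d[...,None]
    return (p-t)@R
E
python3 - <<'E'
from h import *
print(state())
for c in ['top','side','wrist']: save(c,c+'0.png')
E
```

```text
{'time': 0.0, 'joint_pos': array([ 1.03200893e+00,  5.33718734e-02,  1.61431652e+00, -2.80810885e-06,
        1.47601289e+00, -1.18987590e-01]), 'joint_vel': array([-0.00039548, -0.00063403, -0.00063969, -0.00073426, -0.00015311,
       -0.0014072 ]), 'joint_efforts': array([ 4.96641296e-04, -3.93698680e+01, -3.70167124e+01, -1.29690702e-04,
        7.26659011e-03,  3.04679055e-06]), 'tool_pos': array([0.25440035, 0.57018436, 0.23004027]), 'tool_rot': array([ 0.59253777, -0.38517428,  0.59387524,  0.38451523]), 'contact_force': array([ 0.13330302, -0.17476187, -0.43825332]), 'ft_torque': array([-0.03462831, -0.03277854,  0.02704886]), 'gripper_width': 1.0016674987938985}
```

View pics/top0.png

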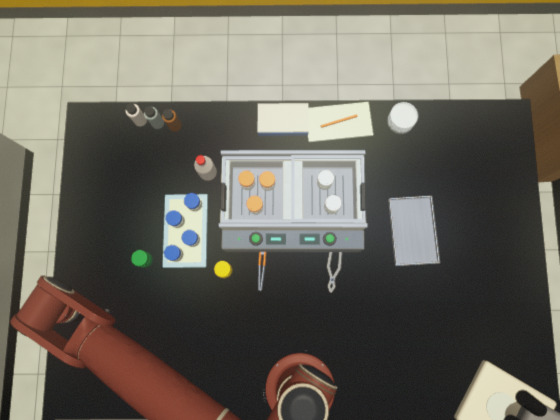

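View pics/side0.png

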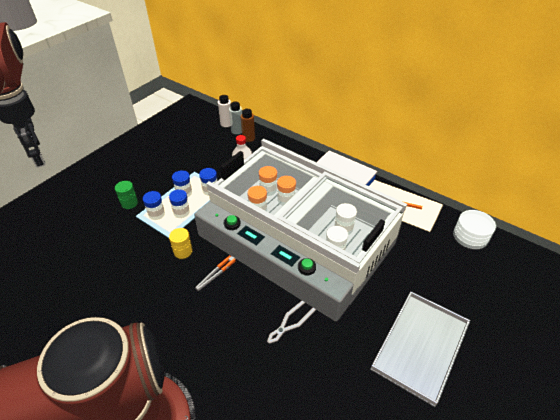

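Run:
```python
from h import *
cams.grab_frame('top')
for n in ['chest','drip_done','pad','tray','cover_left_grip','cover_right_grip','button_left_top','button_right_top','done1','keep1','fresh1','wash_bottle','forceps','shears']:
    print(n,[(round(r['score'],2),np.round(r['at'],3).tolist()) for r in nets.landmark_of('top',n)])
print(state()['time'])
```

```text
chest [(0.78, [0.603, 0.022, 0.001])]
drip_done [(0.28, [0.494, -0.374, -0.001])]
pad [(0.64, [0.498, 0.374, 0.004]), (0.51, [0.574, 0.228, 0.192])]
tray [(0.96, [0.495, -0.37, 0.001])]
cover_left_grip [(0.7, [0.573, 0.226, 0.19])]
cover_right_grip [(0.97, [0.571, -0.184, 0.186])]
button_left_top [(0.56, [0.456, 0.136, 0.124])]
button_right_top [(0.52, [0.454, -0.094, 0.122])]
done1 [(0.57, [0.525, 0.4, 0.008])]
keep1 []
fresh1 [(0.82, [0.584, 0.343, 0.008]), (0.81, [0.399, 0.5, -0.005]), (0.8, [0.368, 0.24, -0.003]), (0.78, [0.409, 0.394, 0.002]), (0.72, [0.525, 0.402, 0.008]), (0.62, [0.467, 0.342, 0.005])]
wash_bottle [(0.84, [0.697, 0.3, 0.003])]
forceps [(0.4, [0.359, 0.118, 0.004])]
shears [(0.76, [0.363, -0.11, 0.006])]
0.9
```

The top view shows three orange lids in the left bay, at (247,179), (267,180) and (255,204). The white lids are in the right bay at (326,178) and (333,203). The pad is on the left with four blue lids, at (192,201), (174,218), (190,238) and (173,253). The tray is at (414,231). The look-alikes are green at (141,258) and yellow at (223,270). Next I'll measure all of these precisely.

```bash
cat >> h.py <<'E'
HS={'orange':((5,120,120),(17,255,255)),'blue':((105,120,60),(130,255,255)),'green':((50,120,40),(75,255,255)),'yellow':((22,120,100),(32,255,255)),'white':((0,0,200),(180,40,255))}
def lids(cam,im,d,col,zr):
    hsv=cv2.cvtColor(im,cv2.COLOR_RGB2HSV); m=cv2.inRange(hsv,*map(np.array,HS[col])); P=cloud(cam,d)
    ok=(m>0)&(d>0)&(P[...,2]>zr[0])&(P[...,2]<zr[1])
    n,l,s,c=cv2.connectedComponentsWithStats(ok.astype(np.uint8)); out=[]
    for i in range(1,n):
        if s[i,4]<40: continue
        q=P[l==i]; zt=np.percentile(q[:,2],80); q=q[q[:,2]>zt-.008]
        (cx,cy),r=cv2.minEnclosingCircle(q[:,:2].astype(np.float32))
        out.append((c[i].round().tolist(),int(s[i,4]),np.round(np.r_[np.median(q[:,:2],0),cx,cy,r,zt],4).tolist()))
    return out
E
python3 - <<'E'
from h import *
im,d=cams.grab_frame('top')
for c,z in [('orange',(.06,.2)),('blue',(.03,.1)),('green',(.03,.1)),('yellow',(.03,.1))]:
    print(c); [print(' ',x) for x in lids('top',im,d,c,z)]
P=cloud('top',d)
for (u,v) in [(288,190),(247,179),(320,210),(224,200),(363,195),(255,238),(329,238),(186,258),(414,231),(300,300),(290,153),(290,224),(230,153),(355,153),(230,223),(355,223)]: print((u,v),P[v,u].round(4))
np.save('pics/d.npy',d)
S=state();print(S['tool_rot'],S['tool_pos'])
from scipy.spatial.transform import Rotation as R
q=S['tool_rot'];M=R.from_quat(np.r_[q[1:],q[0]]).as_matrix();print(M.round(3))
E
```

```text
orange
  ([170.0, 118.0], 49, [0.8507, 0.4075, 0.8603, 0.418, 0.0219, 0.0955])
blue
  ([191.0, 200.0], 167, [0.5839, 0.3395, 0.5843, 0.3407, 0.0245, 0.077])
  ([173.0, 218.0], 163, [0.5265, 0.3953, 0.5272, 0.3962, 0.0238, 0.078])
  ([189.0, 237.0], 157, [0.4655, 0.3432, 0.4654, 0.3428, 0.0226, 0.0767])
  ([172.0, 252.0], 175, [0.4173, 0.3958, 0.4176, 0.397, 0.024, 0.077])
green
  ([140.0, 258.0], 246, [0.4036, 0.4986, 0.4021, 0.499, 0.0264, 0.0736])
yellow
  ([222.0, 269.0], 217, [0.3687, 0.2388, 0.368, 0.2398, 0.0249, 0.0736])
(288, 190) [0.5991 0.0326 0.1438]
(247, 179) [0.6331 0.1572 0.1482]
(320, 210) [ 0.5334 -0.0623  0.1616]
(224, 200) [0.5609 0.2216 0.1837]
(363, 195) [ 0.5721 -0.187   0.1905]
(255, 238) [0.4556 0.1334 0.1216]
(329, 238) [ 0.4546 -0.0908  0.1207]
(186, 258) [ 0.4068  0.3663 -0.0012]
(414, 231) [ 0.4915 -0.3796  0.0011]
(300, 300) [ 0.2706 -0.004   0.0041]
(290, 153) [0.7116 0.0259 0.1575]
(290, 224) [0.4916 0.0273 0.1621]
(230, 153) [0.7119 0.2089 0.1605]
(355, 153) [ 0.7086 -0.1714  0.1631]
(230, 223) [0.4961 0.2057 0.1587]
(355, 223) [ 0.4938 -0.1652  0.1607]
[ 0.5932088  -0.38483879  0.59320699  0.38484787] [0.25472108 0.57071845 0.23130535]
[[-0.    -0.913  0.408]
 [ 0.     0.408  0.913]
 [-1.     0.     0.   ]]
```

Run:
```python
import cv2
a=cv2.imread('pics/top0.png')[140:280,120:460]; cv2.imwrite('pics/crop0.png',cv2.resize(a,None,fx=2.3,fy=2.3,interpolation=cv2.INTER_CUBIC))
```

```text
(no output)
```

View pics/crop0.png

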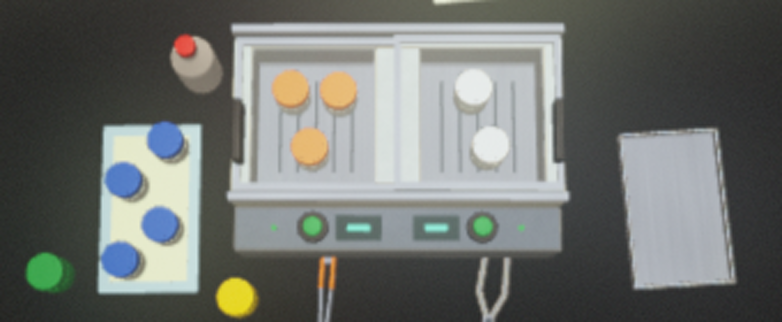

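Candidates: three orange lids at crop (291,89), (338,90) and (309,146), with the bar of the left cover at crop (237,130). I'm leaving white, green and yellow alone. I'll open the left cover first.

play_rows --motion '[[-1, [0.317, -0.343, 0.01], 0.42], [-1, [0.317, -0.343, 0.01], 0.42], [-1, [0.317, -0.343, 0.01], 0.42], [-1, [0.317, -0.343, 0.01], 0.42], [-1, [0.317, -0.343, 0.01], 0.42]]'

```text
time: 1.45
tool_pos: [0.4222, 0.3892, 0.2368]
tool_rot: [-0.5, 0.5, -0.5, -0.5]
contact_force: [1.1, 0.8, -0.2]
gripper_width: 1.004
```

play_rows --motion '[[-1, [0.1475, -0.16, 0.0], 0], [-1, [0.1475, -0.16, 0.0], 0], [-1, [0.1475, -0.16, 0.0], 0], [-1, [0.1475, -0.16, 0.0], 0], [-1, [0.1475, -0.16, 0.0], 0]]'

```text
time: 1.95
tool_pos: [0.5711, 0.2272, 0.2366]
tool_rot: [0.501, -0.499, 0.501, 0.499]
contact_force: [-0.0, 0.4, -0.3]
gripper_width: 0.998
```

Run:
```python
from h import *
save('wrist','w1.png');S=state();print(S['tool_pos'],S['tool_rot'])
for n in ['cover_left_grip']:
    print(n,nets.landmark_of('wrist',n))
```

```text
[0.57160579 0.22681014 0.23644768] [ 0.50108121 -0.49943214  0.50126576  0.49821461]
cover_left_grip [{'at': [0.5699, 0.2257, 0.1846], 'score': 0.55}]
```

View pics/w1.png

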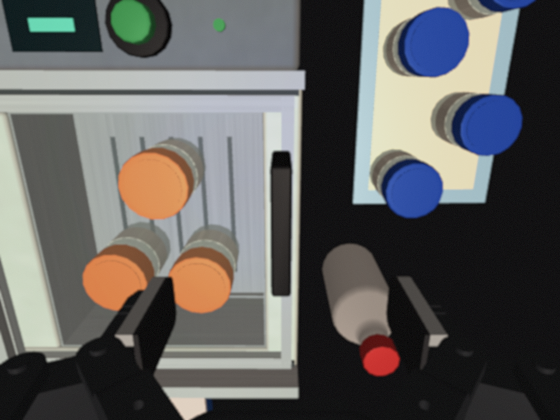

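The wrist view puts the black bar at (281,225), centred in y between the fingers. The net's estimate of the grip agrees. Descending.

play_rows --motion '[[-1, [0, 0, -0.04], 0], [-1, [0, 0, -0.072], 0], [-1, [0, 0, -0.072], 0]]'

```text
time: 2.35
tool_pos: [0.5642, 0.2311, 0.1585]
tool_rot: [0.496, -0.498, 0.503, 0.503]
contact_force: [-0.9, 0.1, -0.5]
gripper_width: 0.998
```

play_rows --motion '[[1, [0, 0, 0], 0], [1, [0, 0, 0], 0], [1, [0, 0, 0], 0], [1, [0, 0, 0], 0], [1, [0, 0, 0], 0]]'

```text
time: 2.85
tool_pos: [0.5694, 0.2276, 0.1662]
tool_rot: [-0.498, 0.503, -0.502, -0.498]
contact_force: [-1.4, -25.4, 6.7]
gripper_width: 0.145
```

play_rows --motion '[[1, [0, -0.02, 0], 0], [1, [0, -0.05, 0], 0], [1, [0, -0.085, 0], 0], [1, [0, -0.12, 0], 0], [1, [0, -0.15, 0], 0]]'

```text
time: 3.35
tool_pos: [0.5686, 0.0799, 0.1664]
tool_rot: [0.5, -0.5, 0.5, 0.5]
contact_force: [-2.8, 3.2, 5.6]
gripper_width: 0.126
```

play_rows --motion '[[1, [0, -0.02, 0], 0], [1, [0, -0.035, 0], 0], [1, [0, -0.044, 0], 0], [1, [0, -0.044, 0], 0]]'

```text
time: 3.75
tool_pos: [0.5684, 0.0361, 0.1664]
tool_rot: [0.5, -0.499, 0.5, 0.5]
contact_force: [-6.5, 0.6, 7.5]
gripper_width: 0.13
```

play_rows --motion '[[1, [0, -0.003, 0], 0], [1, [0, -0.004, 0], 0], [1, [0, -0.004, 0], 0]]'

```text
time: 4.05
tool_pos: [0.5684, 0.036, 0.1664]
tool_rot: [0.502, -0.498, 0.498, 0.502]
contact_force: [-5.5, 11.8, 6.7]
gripper_width: 0.125
```

play_rows --motion '[[-1, [0, 0.004, 0], 0], [-1, [0, 0.004, 0.005], 0], [-1, [0, 0.004, 0.005], 0], [-1, [0, 0.004, 0.04], 0], [-1, [0, 0.004, 0.08], 0]]'

```text
time: 4.55
tool_pos: [0.5674, 0.0364, 0.2431]
tool_rot: [0.499, -0.499, 0.501, 0.501]
contact_force: [0.8, 0.1, 0.1]
gripper_width: 0.957
```

Run:
```python
from h import *
im,d=save('wrist','w2.png');S=state();print(S['tool_pos'],S['joint_pos'])
for c in ['wrist','top']:
  im,d=cams.grab_frame(c)
  for k,z in [('orange',(.09,.15)),('blue',(.05,.1))]:
    print(c,k); [print(' ',x) for x in lids(c,im,d,k,z)]
```

```text
[0.57162372 0.03611437 0.25353595] [-6.66622573e-02 -9.06483362e-02  1.71734922e+00 -3.16750120e-04
  1.50434403e+00 -1.63717347e+00]
wrist orange
  ([417.0, 176.0], 3233, [0.5597, 0.1362, 0.5607, 0.1369, 0.0248, 0.1276])
  ([358.0, 268.0], 2471, [0.6365, 0.098, 0.6377, 0.0981, 0.0247, 0.1277])
  ([439.0, 270.0], 2300, [0.638, 0.1633, 0.6408, 0.1628, 0.0251, 0.1278])
wrist blue
top orange
  ([245.0, 182.0], 41, [0.6274, 0.1742, 0.6401, 0.1625, 0.024, 0.1316])
top blue
  ([191.0, 200.0], 166, [0.5839, 0.3398, 0.5843, 0.3408, 0.0242, 0.0771])
  ([173.0, 218.0], 160, [0.5269, 0.3959, 0.5283, 0.3962, 0.0234, 0.0775])
  ([189.0, 237.0], 155, [0.4655, 0.3435, 0.464, 0.3436, 0.0232, 0.0772])
  ([172.0, 252.0], 173, [0.4162, 0.3957, 0.4173, 0.3964, 0.0242, 0.0772])
```

View pics/w2.png

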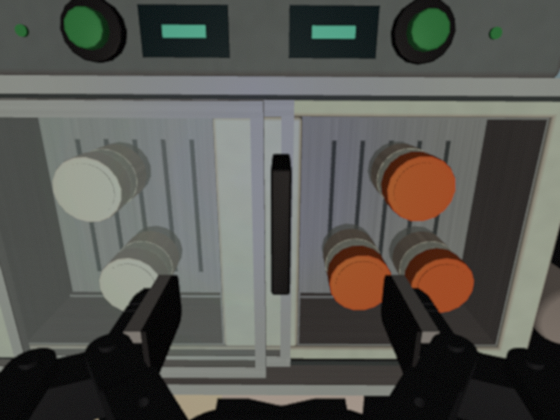

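Left cover is fully open. The bar sits over the divider and the stop gave a 12 N reading. Orange jars are at A(.560,.137), B(.637,.098) and C(.640,.163). I'm turning the jaws along x.

play_rows --motion '[[-0.41, [-0.011, 0.1, 0], -0.785], [-0.41, [-0.011, 0.1, 0], -0.785], [-0.41, [-0.011, 0.1, 0], -0.785], [-0.41, [-0.011, 0.1, 0], -0.785], [-0.41, [-0.011, 0.1, 0], -0.785]]'

```text
time: 5.2
tool_pos: [0.557, 0.137, 0.2429]
tool_rot: [0.645, -0.288, 0.647, 0.288]
contact_force: [-0.3, 0.3, -0.9]
gripper_width: 0.705
```

play_rows --motion '[[-0.41, [0, 0, 0], -0.3], [-0.41, [0, 0, 0], -0.82], [-0.41, [0, 0, 0], -0.82], [-0.41, [0, 0, 0], -0.82], [-0.41, [0, 0, 0], -0.82]]'

```text
time: 5.7
tool_pos: [0.5572, 0.1363, 0.2428]
tool_rot: [0.706, -0.031, 0.707, 0.031]
contact_force: [0.3, -0.5, 0.3]
gripper_width: 0.707
```

Run:
```python
from h import *
S=state();print(S['tool_pos'],S['tool_rot'],S['gripper_width'],S['joint_pos'][5])
from scipy.spatial.transform import Rotation as R
q=S['tool_rot'];M=R.from_quat(np.r_[q[1:],q[0]]).as_matrix();print(M[:,2].round(3))
im,d=save('wrist','w3.png')
for k,z in [('orange',(.09,.15)),('blue',(.05,.1))]:
    print(k); [print(' ',x) for x in lids('wrist',im,d,k,z)]
```

```text
[0.55718189 0.13631841 0.24283878] [ 0.7055898  -0.03093661  0.70728113  0.03064903] 0.7072318917954619 0.023241297502316526
[ 0.996  0.087 -0.002]
orange
  ([402.0, 169.0], 3666, [0.6388, 0.1639, 0.6393, 0.1628, 0.0248, 0.1289])
  ([287.0, 194.0], 3445, [0.56, 0.1386, 0.5599, 0.1374, 0.0248, 0.1288])
  ([383.0, 249.0], 2738, [0.6374, 0.1014, 0.6368, 0.0989, 0.0251, 0.1288])
blue
```

View pics/w3.png

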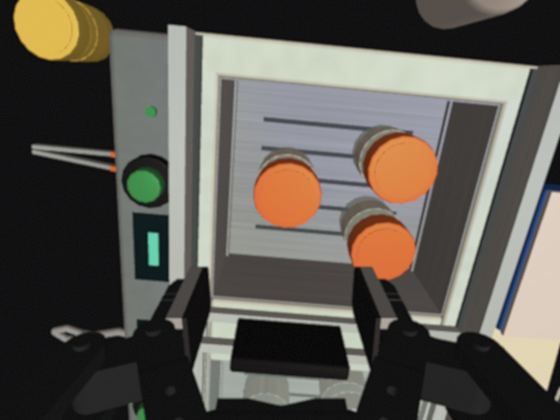

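play_rows --motion '[[-0.41, [0.003, 0.001, -0.04], -0.087], [-0.41, [0.003, 0.001, -0.08], -0.087], [-0.41, [0.003, 0.001, -0.12], -0.087], [-0.41, [0.003, 0.001, -0.148], -0.087], [-0.41, [0.003, 0.001, -0.15], -0.087]]'

```text
time: 6.25
tool_pos: [0.5587, 0.1371, 0.0902]
tool_rot: [0.705, -0.003, 0.709, 0.003]
contact_force: [-0.2, 0.3, 1.1]
gripper_width: 0.7
```

play_rows --motion '[[1, [0, 0, 0], 0], [1, [0, 0, 0], 0], [1, [0, 0, 0], 0], [1, [0, 0, 0], 0]]'

```text
time: 6.65
tool_pos: [0.5608, 0.1377, 0.0949]
tool_rot: [0.707, -0.002, 0.707, 0.003]
contact_force: [0.7, 0.1, -2.3]
gripper_width: 0.569
```

play_rows --motion '[[1, [0, 0, 0.03], 0], [1, [0, 0, 0.07], 0], [1, [0, 0, 0.115], 0], [1, [0, 0, 0.16], 0], [1, [-0.01, -0.03, 0.165], 0]]'

```text
time: 7.15
tool_pos: [0.5543, 0.1097, 0.2685]
tool_rot: [0.712, -0.003, 0.702, 0.005]
contact_force: [1.7, -1.2, -2.1]
gripper_width: 0.57
```

play_rows --motion '[[1, [-0.012, -0.045, 0], 0], [1, [-0.024, -0.09, 0], 0], [1, [-0.036, -0.135, 0], 0], [1, [-0.048, -0.18, 0], 0], [1, [-0.06, -0.225, 0], 0]]'

```text
time: 7.65
tool_pos: [0.4899, -0.1188, 0.2599]
tool_rot: [0.707, -0.003, 0.707, 0.002]
contact_force: [0.9, 0.1, -2.1]
gripper_width: 0.573
```

play_rows --motion '[[1, [-0.012, -0.045, 0], 0], [1, [-0.024, -0.09, 0], 0], [1, [-0.036, -0.135, 0], 0], [1, [-0.048, -0.18, 0], 0], [1, [-0.06, -0.225, 0], 0]]'

```text
time: 8.15
tool_pos: [0.4298, -0.344, 0.26]
tool_rot: [0.707, -0.003, 0.707, 0.002]
contact_force: [0.3, 0.6, -2.1]
gripper_width: 0.57
```

Run:
```python
from h import *
S=state();print(S['tool_pos'],S['tool_rot'],S['gripper_width'],S['joint_pos'][5])
im,d=save('wrist','w4.png'); im,d=save('top','t4.png')
print(nets.landmark_of('wrist','tray'))
[print(' ',x) for x in lids('top',im,d,'blue',(.05,.1))]
```

```text
[ 0.42982717 -0.3439674   0.2599888 ] [ 0.70737431 -0.00259445  0.70683096  0.00219889] 0.5704442881883582 -0.8169608646375937
[{'at': [0.4901, -0.3763, -0.0006], 'score': 0.58}]
  ([191.0, 200.0], 169, [0.5841, 0.3393, 0.5844, 0.339, 0.0246, 0.0776])
  ([173.0, 218.0], 163, [0.5288, 0.3948, 0.5277, 0.3955, 0.0237, 0.0777])
  ([189.0, 237.0], 158, [0.4657, 0.3432, 0.4642, 0.3431, 0.0231, 0.0776])
  ([172.0, 252.0], 172, [0.4161, 0.396, 0.4159, 0.3965, 0.0246, 0.077])
```

View pics/w4.png

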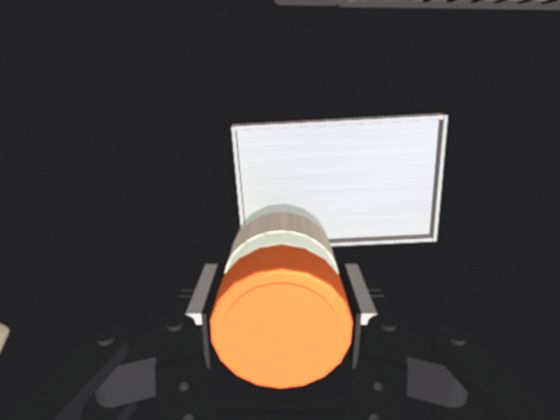

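View pics/t4.png

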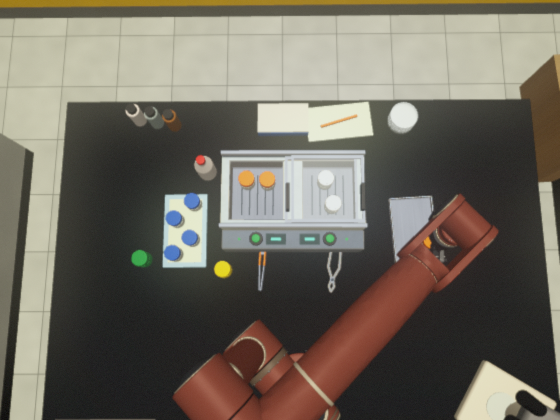

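Run:
```python
from h import *
ci=cams.camera_info('wrist');K=np.array(ci['K']);R,_=cv2.Rodrigues(np.array(ci['rvec'],float));t=np.array(ci['tvec'],float).ravel()
C=-R.T@t
for p in [(233,126),(445,116),(438,241)]:
    r=R.T@np.linalg.inv(K)@np.array([*p,1.]); print((C+r*(.018-C[2])/r[2]).round(4))
```

```text
[ 0.3798 -0.3103  0.018 ]
[ 0.5934 -0.2998  0.018 ]
[ 0.6055 -0.4375  0.018 ]
```

play_rows --motion '[[1, [-0.004, -0.007, -0.04], 0], [1, [-0.004, -0.007, -0.085], 0], [1, [-0.004, -0.007, -0.13], 0], [1, [-0.004, -0.007, -0.165], 0], [1, [-0.004, -0.007, -0.19], 0]]'

```text
time: 8.8
tool_pos: [0.426, -0.3467, 0.0665]
tool_rot: [0.706, -0.002, 0.708, 0.004]
contact_force: [-0.2, -0.4, -2.8]
gripper_width: 0.573
```

play_rows --motion '[[1, [0, 0, -0.015], 0], [1, [0, 0, -0.024], 0], [1, [0, 0, -0.028], 0], [1, [0, 0, -0.029], 0], [1, [0, 0, -0.029], 0]]'

```text
time: 9.3
tool_pos: [0.4276, -0.35, 0.042]
tool_rot: [0.708, -0.003, 0.707, 0.002]
contact_force: [0.0, -0.5, -2.4]
gripper_width: 0.572
```

play_rows --motion '[[1, [0, 0, -0.001], 0], [1, [0, 0, -0.002], 0], [1, [0, 0, -0.002], 0]]'

```text
time: 9.6
tool_pos: [0.4268, -0.3494, 0.0388]
tool_rot: [0.707, -0.002, 0.707, 0.002]
contact_force: [-0.0, -0.7, -2.5]
gripper_width: 0.569
```

play_rows --motion '[[1, [0, 0, -0.001], 0], [1, [0, 0, -0.002], 0], [1, [0, 0, -0.002], 0]]'

```text
time: 9.9
tool_pos: [0.4269, -0.3496, 0.0379]
tool_rot: [0.707, -0.002, 0.707, 0.002]
contact_force: [-0.7, 1.7, 5.7]
gripper_width: 0.568
```

play_rows --motion '[[-0.41, [0, 0, 0.001], 0], [-0.41, [0, 0, 0.001], 0], [-0.41, [0, 0, 0.001], 0], [-0.41, [0, 0, 0.04], 0], [-0.41, [0, 0, 0.085], 0]]'

```text
time: 10.4
tool_pos: [0.4252, -0.3477, 0.1197]
tool_rot: [0.706, -0.001, 0.709, 0.004]
contact_force: [0.7, -1.6, 1.3]
gripper_width: 0.704
```

play_rows --motion '[[-0.41, [0.01, 0.0, 0.05], 0], [-0.41, [0.03, 0.03, 0.09], 0], [-0.41, [0.05, 0.07, 0.11], 0], [-0.41, [0.07, 0.11, 0.118], 0], [-0.41, [0.09, 0.15, 0.12], 0]]'

```text
time: 10.9
tool_pos: [0.5183, -0.1982, 0.2443]
tool_rot: [0.709, -0.003, 0.706, 0.001]
contact_force: [-0.8, -0.6, -0.3]
gripper_width: 0.705
```

Run:
```python
from h import *
S=state();print(S['tool_pos'])
save('wrist','w5.png'); save('side','s5.png')
```

```text
[ 0.51826597 -0.1982393   0.24425011]
```

View pics/s5.png

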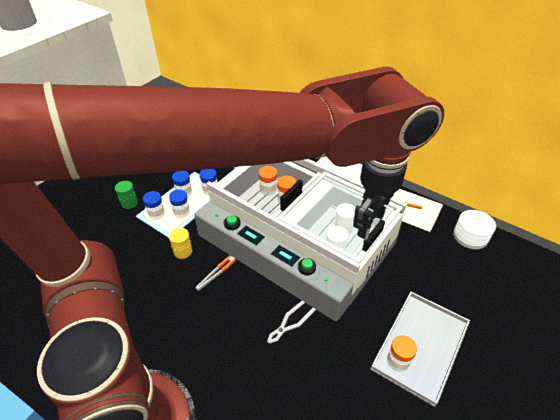

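The side view shows the first orange jar standing in the tray at (403,350). Next is B.

play_rows --motion '[[-0.41, [0.018, 0.045, 0.005], 0], [-0.41, [0.036, 0.09, 0.005], 0], [-0.41, [0.054, 0.135, 0.005], 0], [-0.41, [0.072, 0.18, 0.005], 0], [-0.41, [0.09, 0.225, 0.005], 0]]'

```text
time: 11.5
tool_pos: [0.6071, 0.0268, 0.2462]
tool_rot: [0.707, -0.002, 0.707, 0.002]
contact_force: [1.7, -0.1, 0.2]
gripper_width: 0.706
```

play_rows --motion '[[-0.41, [0.015, 0.04, 0], 0], [-0.41, [0.029, 0.072, 0], 0], [-0.41, [0.029, 0.072, 0], 0]]'

```text
time: 11.8
tool_pos: [0.6364, 0.1007, 0.2457]
tool_rot: [0.707, -0.004, 0.707, 0.004]
contact_force: [-0.6, -0.2, 0.4]
gripper_width: 0.709
```

Run:
```python
from h import *
S=state();print(S['tool_pos'],S['tool_rot'])
im,d=save('wrist','w6.png')
[print(' ',x) for x in lids('wrist',im,d,'orange',(.09,.15))]
```

```text
[0.63635094 0.10065979 0.24565022] [ 0.70682478 -0.00357157  0.70736763  0.00412366]
  ([288.0, 106.0], 4169, [0.6392, 0.1618, 0.6391, 0.1608, 0.0247, 0.1288])
  ([284.0, 196.0], 3349, [0.6367, 0.0981, 0.6364, 0.0968, 0.025, 0.1288])
```

play_rows --motion '[[-0.41, [0, -0.003, -0.045], 0], [-0.41, [0, -0.003, -0.09], 0], [-0.41, [0, -0.003, -0.13], 0], [-0.41, [0, -0.003, -0.153], 0], [-0.41, [0, -0.003, -0.153], 0]]'

```text
time: 12.35
tool_pos: [0.6321, 0.0926, 0.0883]
tool_rot: [0.704, -0.002, 0.71, 0.001]
contact_force: [1.2, 0.1, -0.3]
gripper_width: 0.704
```

play_rows --motion '[[1, [0, 0, 0], 0], [1, [0, 0, 0], 0], [1, [0, 0, 0], 0], [1, [0, 0, 0.02], 0], [1, [0, 0, 0.06], 0]]'

```text
time: 12.85
tool_pos: [0.6331, 0.0945, 0.1507]
tool_rot: [0.704, -0.003, 0.71, 0.002]
contact_force: [1.7, -0.2, -1.5]
gripper_width: 0.568
```

play_rows --motion '[[1, [0, 0, 0.045], 0], [1, [0, 0, 0.09], 0], [1, [0, 0, 0.105], 0], [1, [-0.01, -0.035, 0.105], 0], [1, [-0.023, -0.08, 0.105], 0]]'

```text
time: 13.35
tool_pos: [0.6129, 0.0153, 0.2596]
tool_rot: [0.708, -0.004, 0.706, 0.004]
contact_force: [0.4, -0.9, -2.9]
gripper_width: 0.571
```

play_rows --motion '[[1, [-0.007, -0.046, 0], 0], [1, [-0.014, -0.092, 0], 0], [1, [-0.021, -0.138, 0], 0], [1, [-0.028, -0.184, 0], 0], [1, [-0.035, -0.23, 0], 0]]'

```text
time: 13.85
tool_pos: [0.5768, -0.2169, 0.2581]
tool_rot: [0.707, -0.002, 0.707, 0.003]
contact_force: [0.7, 0.1, -0.9]
gripper_width: 0.57
```

play_rows --motion '[[1, [-0.007, -0.045, 0], 0], [1, [-0.014, -0.09, 0], 0], [1, [-0.022, -0.127, -0.02], 0], [1, [-0.022, -0.127, -0.06], 0], [1, [-0.022, -0.127, -0.105], 0]]'

```text
time: 14.35
tool_pos: [0.5559, -0.3445, 0.1539]
tool_rot: [0.708, -0.002, 0.706, 0.001]
contact_force: [0.4, 0.6, -3.3]
gripper_width: 0.571
```

play_rows --motion '[[1, [0, 0, -0.045], 0], [1, [0, 0, -0.085], 0], [1, [0, 0, -0.105], 0], [1, [0, 0, -0.112], 0], [1, [0, 0, -0.113], 0]]'

```text
time: 14.85
tool_pos: [0.5554, -0.342, 0.0399]
tool_rot: [0.707, -0.002, 0.707, 0.003]
contact_force: [-0.3, -0.7, -0.5]
gripper_width: 0.57
```

play_rows --motion '[[1, [0, 0, -0.001], 0], [1, [0, 0, -0.002], 0], [1, [0, 0, -0.002], 0]]'

```text
time: 15.15
tool_pos: [0.5563, -0.3427, 0.0396]
tool_rot: [0.708, -0.003, 0.707, 0.002]
contact_force: [0.6, 0.2, -1.5]
gripper_width: 0.572
```

play_rows --motion '[[1, [0, 0, -0.001], 0], [1, [0, 0, -0.002], 0], [1, [0, 0, -0.002], 0]]'

```text
time: 15.45
tool_pos: [0.5563, -0.3427, 0.0382]
tool_rot: [0.707, -0.003, 0.707, 0.002]
contact_force: [-1.5, 0.6, 5.9]
gripper_width: 0.573
```

play_rows --motion '[[-0.41, [0, 0, 0.001], 0], [-0.41, [0, 0, 0.001], 0], [-0.41, [0, 0, 0.001], 0], [-0.41, [0, 0, 0.045], 0], [-0.41, [0, 0, 0.095], 0]]'

```text
time: 15.95
tool_pos: [0.5538, -0.3408, 0.1288]
tool_rot: [0.705, -0.001, 0.709, 0.004]
contact_force: [2.1, 0.0, 0.3]
gripper_width: 0.707
```

play_rows --motion '[[-0.41, [0, 0.0, 0.05], 0], [-0.41, [0.005, 0.03, 0.09], 0], [-0.41, [0.011, 0.07, 0.115], 0], [-0.41, [0.02, 0.12, 0.115], 0], [-0.41, [0.028, 0.17, 0.115], 0]]'

```text
time: 16.45
tool_pos: [0.5842, -0.1727, 0.2484]
tool_rot: [0.708, -0.002, 0.706, 0.002]
contact_force: [0.3, -0.4, -0.7]
gripper_width: 0.703
```

play_rows --motion '[[-0.41, [0.008, 0.048, 0], 0], [-0.41, [0.016, 0.096, 0], 0], [-0.41, [0.024, 0.144, 0], 0], [-0.41, [0.032, 0.192, 0], 0], [-0.41, [0.04, 0.24, 0], 0]]'

```text
time: 16.95
tool_pos: [0.6235, 0.0683, 0.2464]
tool_rot: [0.707, -0.002, 0.707, 0.002]
contact_force: [0.5, -0.2, 0.3]
gripper_width: 0.708
```

play_rows --motion '[[-0.41, [0.007, 0.048, 0], 0], [-0.41, [0.014, 0.092, 0], 0], [-0.41, [0.014, 0.092, 0], 0]]'

```text
time: 17.25
tool_pos: [0.6373, 0.1634, 0.246]
tool_rot: [0.707, -0.004, 0.707, 0.005]
contact_force: [-0.8, -0.7, -0.3]
gripper_width: 0.701
```

Run:
```python
from h import *
S=state();print(S['tool_pos'],S['tool_rot'])
im,d=save('wrist','w7.png')
[print(' ',x) for x in lids('wrist',im,d,'orange',(.09,.15))]
im,d=save('top','t7.png')
[print(' ',x) for x in lids('top',im,d,'blue',(.05,.1))]
```

```text
[0.63726307 0.16343984 0.24600053] [ 0.70695569 -0.00389441  0.7072286   0.00511789]
  ([286.0, 194.0], 3362, [0.6396, 0.162, 0.6396, 0.1606, 0.0249, 0.1287])
  ([191.0, 200.0], 171, [0.5841, 0.3406, 0.5841, 0.3405, 0.0244, 0.0779])
  ([173.0, 218.0], 162, [0.527, 0.3955, 0.5285, 0.3952, 0.0239, 0.0773])
  ([189.0, 237.0], 157, [0.4653, 0.343, 0.4638, 0.3434, 0.0231, 0.0776])
  ([172.0, 252.0], 175, [0.4185, 0.3954, 0.42, 0.3961, 0.0242, 0.0772])
```

View pics/t7.png

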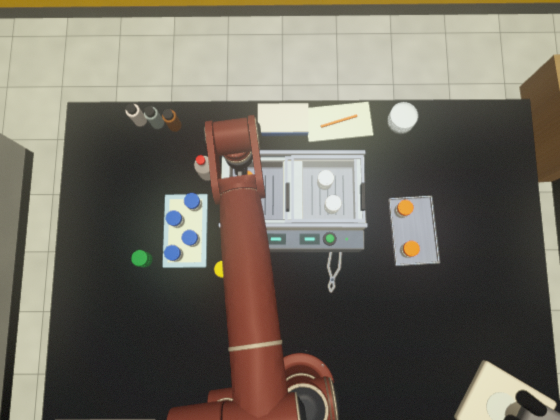

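The top view shows two orange jars standing in the tray, at (405,208) and (411,249), and nothing else has moved. Next is C.

play_rows --motion '[[-0.41, [0.002, -0.002, -0.045], 0], [-0.41, [0.002, -0.002, -0.09], 0], [-0.41, [0.002, -0.002, -0.13], 0], [-0.41, [0.002, -0.002, -0.153], 0], [-0.41, [0.002, -0.002, -0.153], 0]]'

```text
time: 17.85
tool_pos: [0.6361, 0.1542, 0.0882]
tool_rot: [0.704, -0.002, 0.71, 0.001]
contact_force: [-0.6, 0.2, -0.4]
gripper_width: 0.705
```

play_rows --motion '[[1, [0, 0, 0], 0], [1, [0, 0, 0], 0], [1, [0, 0, 0], 0], [1, [0, 0, 0.02], 0], [1, [0, 0, 0.06], 0]]'

```text
time: 18.35
tool_pos: [0.6369, 0.1559, 0.1505]
tool_rot: [0.704, -0.003, 0.71, 0.002]
contact_force: [-1.0, 0.7, -2.5]
gripper_width: 0.568
```

play_rows --motion '[[1, [0, 0, 0.045], 0], [1, [0, 0, 0.09], 0], [1, [0, 0, 0.105], 0], [1, [-0.009, -0.035, 0.105], 0], [1, [-0.02, -0.08, 0.105], 0]]'

```text
time: 18.85
tool_pos: [0.6194, 0.0769, 0.2591]
tool_rot: [0.708, -0.004, 0.707, 0.004]
contact_force: [1.3, -0.6, -3.3]
gripper_width: 0.574
```

play_rows --motion '[[1, [-0.012, -0.046, 0], 0], [1, [-0.024, -0.092, 0], 0], [1, [-0.036, -0.138, 0], 0], [1, [-0.048, -0.184, 0], 0], [1, [-0.06, -0.23, 0], 0]]'

```text
time: 19.35
tool_pos: [0.5583, -0.1552, 0.2576]
tool_rot: [0.707, -0.002, 0.707, 0.003]
contact_force: [0.5, 0.3, -2.4]
gripper_width: 0.569
```

play_rows --motion '[[1, [-0.012, -0.046, 0], 0], [1, [-0.024, -0.092, 0], 0], [1, [-0.036, -0.138, 0], 0], [1, [-0.048, -0.184, 0], 0], [1, [-0.06, -0.23, 0], 0]]'

```text
time: 19.85
tool_pos: [0.4984, -0.3852, 0.2575]
tool_rot: [0.707, -0.002, 0.707, 0.003]
contact_force: [0.6, 0.3, -2.1]
gripper_width: 0.571
```

play_rows --motion '[[1, [-0.003, -0.017, 0], 0], [1, [-0.003, -0.017, -0.035], 0], [1, [-0.003, -0.017, -0.08], 0], [1, [-0.003, -0.017, -0.125], 0], [1, [-0.003, -0.017, -0.165], 0]]'

```text
time: 20.35
tool_pos: [0.4958, -0.3994, 0.0904]
tool_rot: [0.707, -0.002, 0.708, 0.003]
contact_force: [0.1, -0.2, -3.0]
gripper_width: 0.572
```

play_rows --motion '[[1, [0, 0, -0.03], 0], [1, [0, 0, -0.045], 0], [1, [0, 0, -0.05], 0], [1, [0, 0, -0.052], 0], [1, [0, 0, -0.052], 0]]'

```text
time: 20.85
tool_pos: [0.4976, -0.4016, 0.0435]
tool_rot: [0.708, -0.003, 0.706, 0.002]
contact_force: [-0.5, 0.3, -2.3]
gripper_width: 0.575
```

play_rows --motion '[[1, [0, 0, -0.001], 0], [1, [0, 0, -0.002], 0], [1, [0, 0, -0.002], 0]]'

```text
time: 21.15
tool_pos: [0.4968, -0.401, 0.0404]
tool_rot: [0.707, -0.003, 0.707, 0.002]
contact_force: [-0.0, 0.1, -2.2]
gripper_width: 0.57
```

play_rows --motion '[[1, [0, 0, -0.002], 0], [1, [0, 0, -0.003], 0], [1, [0, 0, -0.003], 0]]'

```text
time: 21.45
tool_pos: [0.4969, -0.4012, 0.0383]
tool_rot: [0.707, -0.003, 0.707, 0.002]
contact_force: [-1.9, 0.7, 4.9]
gripper_width: 0.572
```

play_rows --motion '[[-0.41, [0, 0, 0.001], 0], [-0.41, [0, 0, 0.001], 0], [-0.41, [0, 0, 0.001], 0], [-0.41, [0, 0, 0.045], 0], [-0.41, [0, 0, 0.095], 0]]'

```text
time: 21.95
tool_pos: [0.4948, -0.399, 0.129]
tool_rot: [0.705, -0.001, 0.709, 0.004]
contact_force: [0.7, -0.9, 0.8]
gripper_width: 0.703
```

play_rows --motion '[[-0.41, [0, 0.0, 0.05], 0], [-0.41, [0.004, 0.03, 0.09], 0], [-0.41, [0.009, 0.07, 0.115], 0], [-0.41, [0.014, 0.12, 0.115], 0], [-0.41, [0.02, 0.17, 0.115], 0]]'

```text
time: 22.45
tool_pos: [0.5169, -0.2303, 0.2483]
tool_rot: [0.708, -0.002, 0.706, 0.001]
contact_force: [1.2, 0.8, 0.1]
gripper_width: 0.707
```

play_rows --motion '[[-0.41, [0.006, 0.049, 0], 0], [-0.41, [0.012, 0.098, 0], 0], [-0.41, [0.018, 0.147, 0], 0], [-0.41, [0.024, 0.196, 0], 0], [-0.41, [0.03, 0.245, 0], 0]]'

```text
time: 22.95
tool_pos: [0.5463, 0.0157, 0.2466]
tool_rot: [0.707, -0.002, 0.707, 0.002]
contact_force: [1.3, 0.1, -0.6]
gripper_width: 0.705
```

play_rows --motion '[[-0.41, [0.006, 0.049, 0], 0], [-0.41, [0.012, 0.098, 0], 0], [-0.41, [0.018, 0.147, 0], 0], [-0.41, [0.024, 0.196, 0], 0], [-0.41, [0.03, 0.245, 0], 0]]'

```text
time: 23.45
tool_pos: [0.5763, 0.2608, 0.2465]
tool_rot: [0.707, -0.002, 0.707, 0.002]
contact_force: [0.0, -0.5, 0.4]
gripper_width: 0.707
```

play_rows --motion '[[-0.41, [0.006, 0.049, 0], 0], [-0.41, [0.008, 0.08, 0], 0], [-0.41, [0.008, 0.08, 0], 0]]'

```text
time: 23.75
tool_pos: [0.5837, 0.3424, 0.2457]
tool_rot: [0.707, -0.004, 0.707, 0.004]
contact_force: [0.3, -0.1, -0.5]
gripper_width: 0.706
```

Run:
```python
from h import *
S=state();print(S['tool_pos'],S['tool_rot'])
im,d=save('wrist','w8.png')
[print(' ',x) for x in lids('wrist',im,d,'blue',(.05,.1))]
im,d=save('top','t8.png')
[print(' ',x) for x in lids('top',im,d,'blue',(.05,.1))]
```

```text
[0.58370334 0.34242183 0.24571381] [ 0.70678711 -0.00375478  0.70740347  0.00426792]
  ([83.0, 107.0], 3232, [0.4181, 0.397, 0.4164, 0.396, 0.0253, 0.0728])
  ([215.0, 109.0], 2715, [0.5276, 0.3963, 0.5276, 0.3952, 0.0242, 0.0729])
  ([147.0, 169.0], 2590, [0.4661, 0.3445, 0.4648, 0.3433, 0.0251, 0.0728])
  ([280.0, 175.0], 2401, [0.5818, 0.3409, 0.581, 0.3397, 0.025, 0.0728])
```

View pics/t8.png

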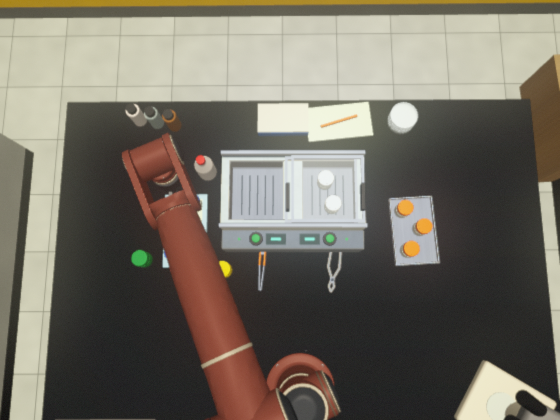

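View pics/w8.png

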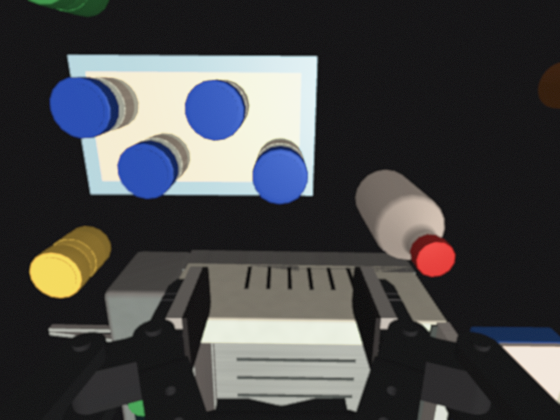

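All three orange jars are in the tray and the bay is empty. Three blue jars and the target F1 are clear in the wrist view, with F1 at (280,175). Picking F1.

play_rows --motion '[[-0.41, [-0.002, -0.002, -0.045], 0], [-0.41, [-0.002, -0.002, -0.09], 0], [-0.41, [-0.002, -0.002, -0.135], 0], [-0.41, [-0.002, -0.002, -0.175], 0], [-0.41, [-0.002, -0.002, -0.2], 0]]'

```text
time: 24.35
tool_pos: [0.5805, 0.3338, 0.0425]
tool_rot: [0.705, -0.003, 0.709, 0.001]
contact_force: [-0.5, 0.0, -0.5]
gripper_width: 0.702
```

play_rows --motion '[[-0.41, [0, 0, -0.008], 0], [1, [0, 0, -0.008], 0], [1, [0, 0, -0.008], 0], [1, [0, 0, -0.008], 0], [1, [0, 0, -0.008], 0]]'

```text
time: 24.85
tool_pos: [0.5834, 0.337, 0.0404]
tool_rot: [0.708, -0.002, 0.706, 0.003]
contact_force: [-0.9, -0.3, -2.1]
gripper_width: 0.573
```

play_rows --motion '[[1, [0, 0, 0.02], 0], [1, [0, 0, 0.065], 0], [1, [0, 0, 0.11], 0], [1, [0, 0, 0.16], 0], [1, [0, 0, 0.21], 0]]'

```text
time: 25.35
tool_pos: [0.5821, 0.3367, 0.2512]
tool_rot: [0.707, -0.002, 0.707, 0.003]
contact_force: [0.4, 0.9, -2.1]
gripper_width: 0.567
```

play_rows --motion '[[1, [0.012, -0.048, 0], 0], [1, [0.024, -0.096, 0], 0], [1, [0.036, -0.144, 0], 0], [1, [0.048, -0.192, 0], 0], [1, [0.061, -0.24, 0], 0]]'

```text
time: 25.85
tool_pos: [0.6436, 0.095, 0.2497]
tool_rot: [0.708, -0.003, 0.707, 0.003]
contact_force: [1.3, -0.4, -2.3]
gripper_width: 0.573
```

play_rows --motion '[[1, [0, 0, -0.02], 0], [1, [0, 0, -0.06], 0], [1, [0, 0, -0.1], 0], [1, [0, 0, -0.135], 0], [1, [0, 0, -0.145], 0]]'

```text
time: 26.35
tool_pos: [0.6402, 0.0965, 0.0988]
tool_rot: [0.704, -0.002, 0.71, 0.002]
contact_force: [-1.4, 0.6, -2.3]
gripper_width: 0.572
```

play_rows --motion '[[1, [0, 0, -0.003], 0], [1, [0, 0, -0.006], 0], [1, [0, 0, -0.006], 0], [1, [0, 0, -0.006], 0]]'

```text
time: 26.75
tool_pos: [0.6448, 0.0968, 0.1]
tool_rot: [0.708, -0.002, 0.706, 0.002]
contact_force: [0.3, 0.4, -2.1]
gripper_width: 0.573
```

play_rows --motion '[[1, [0, 0, -0.002], 0], [1, [0, 0, -0.003], 0], [1, [0, 0, -0.003], 0]]'

```text
time: 27.05
tool_pos: [0.6434, 0.0967, 0.0945]
tool_rot: [0.707, -0.002, 0.707, 0.002]
contact_force: [-0.2, -0.2, -2.0]
gripper_width: 0.567
```

play_rows --motion '[[1, [0, 0, -0.001], 0], [1, [0, 0, -0.0015], 0], [1, [0, 0, -0.0015], 0]]'

```text
time: 27.35
tool_pos: [0.6434, 0.0967, 0.093]
tool_rot: [0.707, -0.002, 0.707, 0.002]
contact_force: [0.1, 0.4, -1.3]
gripper_width: 0.574
```

play_rows --motion '[[1, [0, 0, -0.001], 0], [1, [0, 0, -0.0015], 0], [1, [0, 0, -0.0015], 0]]'

```text
time: 27.65
tool_pos: [0.6435, 0.0967, 0.0928]
tool_rot: [0.707, -0.002, 0.707, 0.002]
contact_force: [-3.5, -0.1, 5.0]
gripper_width: 0.573
```

play_rows --motion '[[-0.41, [0, 0, 0.001], 0], [-0.41, [0, 0, 0.001], 0], [-0.41, [0, 0, 0.001], 0], [-0.41, [0, 0, 0.045], 0], [-0.41, [0, 0, 0.095], 0]]'

```text
time: 28.15
tool_pos: [0.6414, 0.0966, 0.1838]
tool_rot: [0.705, -0.002, 0.71, 0.002]
contact_force: [0.7, 0.3, 0.2]
gripper_width: 0.705
```

play_rows --motion '[[-0.41, [0, 0.0, 0.045], 0], [-0.41, [-0.017, 0.043, 0.06], 0], [-0.41, [-0.034, 0.086, 0.06], 0], [-0.41, [-0.051, 0.13, 0.06], 0], [-0.41, [-0.068, 0.175, 0.06], 0]]'

```text
time: 28.65
tool_pos: [0.5748, 0.2731, 0.2468]
tool_rot: [0.707, -0.002, 0.707, 0.002]
contact_force: [-0.1, 0.7, -0.6]
gripper_width: 0.706
```

play_rows --motion '[[-0.41, [-0.017, 0.043, 0], 0], [-0.41, [-0.034, 0.087, 0], 0], [-0.41, [-0.048, 0.124, 0], 0], [-0.41, [-0.048, 0.124, 0], 0]]'

```text
time: 29.05
tool_pos: [0.5251, 0.3998, 0.2462]
tool_rot: [0.707, -0.004, 0.707, 0.005]
contact_force: [-0.1, -0.2, -1.1]
gripper_width: 0.709
```

Run:
```python
from h import *
S=state();print(S['tool_pos'],S['tool_rot'])
im,d=save('wrist','w9.png')
[print(' ',x) for x in lids('wrist',im,d,'blue',(.05,.1))]
im,d=save('side','s9.png')
im,d=cams.grab_frame('top')
[print(' ',x) for x in lids('top',im,d,'blue',(.05,.16))]
```

```text
[0.52512861 0.39977137 0.24620876] [ 0.70683575 -0.00391761  0.70735002  0.00488178]
  ([159.0, 174.0], 2580, [0.4184, 0.3978, 0.417, 0.3967, 0.0252, 0.0726])
  ([283.0, 176.0], 2319, [0.5273, 0.397, 0.5273, 0.3959, 0.0245, 0.0728])
  ([216.0, 229.0], 2208, [0.4658, 0.3452, 0.4646, 0.3432, 0.0253, 0.0727])
  ([264.0, 178.0], 128, [0.6412, 0.1063, 0.6426, 0.1032, 0.0222, 0.1336])
  ([189.0, 237.0], 160, [0.4653, 0.3426, 0.4653, 0.3432, 0.0227, 0.0781])
```

View pics/s9.png

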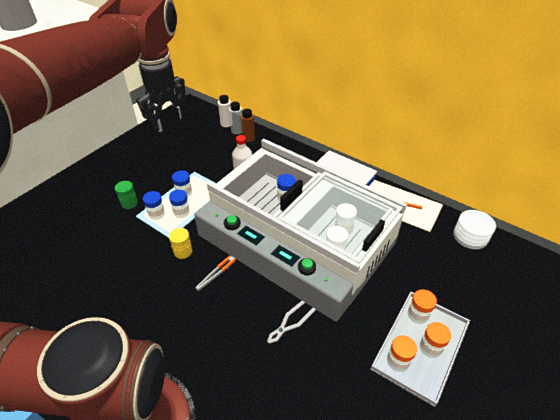

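The side view shows the first blue jar standing in the bay at (286,187). Next is F2.

play_rows --motion '[[-0.41, [0.002, -0.003, -0.045], 0], [-0.41, [0.002, -0.003, -0.09], 0], [-0.41, [0.002, -0.003, -0.135], 0], [-0.41, [0.002, -0.003, -0.175], 0], [-0.41, [0.002, -0.003, -0.2], 0]]'

```text
time: 29.7
tool_pos: [0.5284, 0.3897, 0.0423]
tool_rot: [0.706, -0.002, 0.709, 0.0]
contact_force: [-0.1, 0.1, -0.5]
gripper_width: 0.707
```

play_rows --motion '[[-0.41, [0, 0, -0.008], 0], [1, [0, 0, -0.008], 0], [1, [0, 0, -0.008], 0], [1, [0, 0, -0.008], 0], [1, [0, 0, -0.008], 0]]'

```text
time: 30.2
tool_pos: [0.5305, 0.3932, 0.0404]
tool_rot: [0.708, -0.002, 0.706, 0.003]
contact_force: [-0.3, -1.0, -2.2]
gripper_width: 0.57
```

play_rows --motion '[[1, [0, 0, 0.02], 0], [1, [0, 0, 0.065], 0], [1, [0, 0, 0.11], 0], [1, [0, 0, 0.16], 0], [1, [0, 0, 0.21], 0]]'

```text
time: 30.7
tool_pos: [0.5291, 0.3927, 0.2513]
tool_rot: [0.707, -0.002, 0.707, 0.003]
contact_force: [1.3, 0.5, -1.9]
gripper_width: 0.566
```

play_rows --motion '[[1, [0.021, -0.042, 0], 0], [1, [0.042, -0.084, 0], 0], [1, [0.063, -0.126, 0], 0], [1, [0.084, -0.168, 0], 0], [1, [0.105, -0.21, 0], 0]]'

```text
time: 31.2
tool_pos: [0.6351, 0.1811, 0.2497]
tool_rot: [0.708, -0.002, 0.707, 0.003]
contact_force: [0.9, 0.1, -2.1]
gripper_width: 0.568
```

play_rows --motion '[[1, [0.009, -0.017, 0], 0], [1, [0.009, -0.017, -0.035], 0], [1, [0.009, -0.017, -0.08], 0], [1, [0.009, -0.017, -0.12], 0], [1, [0.009, -0.017, -0.14], 0]]'

```text
time: 31.7
tool_pos: [0.6407, 0.1657, 0.1041]
tool_rot: [0.705, -0.003, 0.709, 0.002]
contact_force: [-0.4, -0.5, -2.8]
gripper_width: 0.57
```

play_rows --motion '[[1, [0, 0, -0.008], 0], [1, [0, 0, -0.012], 0], [1, [0, 0, -0.014], 0], [1, [0, 0, -0.014], 0], [1, [0, 0, -0.014], 0]]'

```text
time: 32.2
tool_pos: [0.6445, 0.1659, 0.0965]
tool_rot: [0.708, -0.002, 0.706, 0.003]
contact_force: [-0.6, -1.0, -2.2]
gripper_width: 0.571
```

play_rows --motion '[[1, [0, 0, -0.001], 0], [1, [0, 0, -0.003], 0], [1, [0, 0, -0.003], 0], [1, [0, 0, -0.003], 0]]'

```text
time: 32.6
tool_pos: [0.644, 0.1658, 0.0925]
tool_rot: [0.708, -0.002, 0.707, 0.002]
contact_force: [-0.4, 0.7, 2.6]
gripper_width: 0.568
```

play_rows --motion '[[1, [0, 0, -0.001], 0], [1, [0, 0, -0.002], 0], [1, [0, 0, -0.002], 0]]'

```text
time: 32.9
tool_pos: [0.6441, 0.1658, 0.0925]
tool_rot: [0.708, -0.002, 0.707, 0.002]
contact_force: [-5.8, -0.4, 11.4]
gripper_width: 0.571
```

play_rows --motion '[[-0.41, [0, 0, 0.002], 0], [-0.41, [0, 0, 0.002], 0], [-0.41, [0, 0, 0.002], 0], [-0.41, [0, 0, 0.045], 0], [-0.41, [0, 0, 0.095], 0]]'

```text
time: 33.4
tool_pos: [0.641, 0.1653, 0.1811]
tool_rot: [0.704, -0.003, 0.71, 0.002]
contact_force: [1.5, -0.2, 0.5]
gripper_width: 0.701
```

play_rows --motion '[[-0.41, [0, 0.0, 0.045], 0], [-0.41, [-0.03, 0.03, 0.06], 0], [-0.41, [-0.063, 0.063, 0.06], 0], [-0.41, [-0.096, 0.096, 0.06], 0], [-0.41, [-0.129, 0.129, 0.06], 0]]'

```text
time: 33.9
tool_pos: [0.5131, 0.2955, 0.2442]
tool_rot: [0.707, -0.002, 0.707, 0.002]
contact_force: [-0.4, 0.8, -0.2]
gripper_width: 0.703
```

play_rows --motion '[[-0.41, [-0.03, 0.03, 0], 0], [-0.41, [-0.05, 0.048, 0], 0], [-0.41, [-0.05, 0.048, 0], 0], [-0.41, [-0.05, 0.048, 0], 0]]'

```text
time: 34.3
tool_pos: [0.4642, 0.3428, 0.2442]
tool_rot: [0.707, -0.003, 0.707, 0.003]
contact_force: [0.4, -0.8, -1.3]
gripper_width: 0.703
```

Run:
```python
from h import *
S=state();print(S['tool_pos'],S['tool_rot'])
im,d=save('wrist','w10.png')
[print(' ',x) for x in lids('wrist',im,d,'blue',(.05,.16))]
im,d=save('top','t10.png')
[print(' ',x) for x in lids('top',im,d,'blue',(.05,.16))]
```

```text
[0.46423165 0.34276533 0.24421394] [ 0.70712502 -0.00299408  0.70707758  0.00255767]
  ([225.0, 109.0], 2788, [0.4172, 0.3987, 0.4162, 0.398, 0.0251, 0.0729])
  ([282.0, 171.0], 2427, [0.4645, 0.3464, 0.4642, 0.3448, 0.0251, 0.0728])
  ([445.0, 417.0], 58, [0.6223, 0.1173, 0.6215, 0.1152, 0.0064, 0.1168])
  ([243.0, 177.0], 165, [0.6423, 0.1714, 0.6429, 0.1726, 0.0231, 0.1336])
  ([263.0, 178.0], 94, [0.6395, 0.1095, 0.6417, 0.1039, 0.0222, 0.1334])
```

View pics/t10.png

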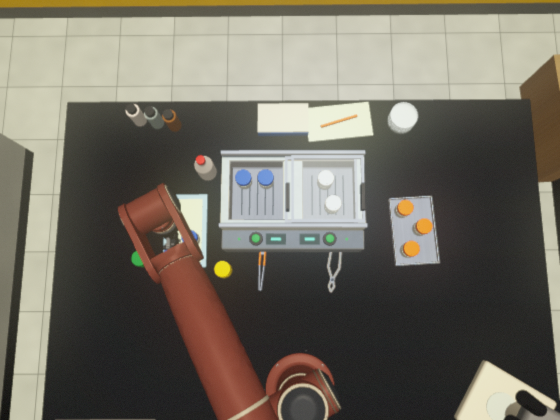

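Two blue jars now stand in the bay, at (243,177) and (265,178). F3 lies below the tool at (.464,.345).

play_rows --motion '[[-0.41, [0, 0.002, -0.045], 0], [-0.41, [0, 0.002, -0.09], 0], [-0.41, [0, 0.002, -0.135], 0], [-0.41, [0, 0.002, -0.175], 0], [-0.41, [0, 0.002, -0.198], 0]]'

```text
time: 34.9
tool_pos: [0.4632, 0.3423, 0.0421]
tool_rot: [0.705, -0.003, 0.709, 0.001]
contact_force: [-0.3, 0.3, -1.0]
gripper_width: 0.701
```

play_rows --motion '[[-0.41, [0, 0, -0.008], 0], [1, [0, 0, -0.008], 0], [1, [0, 0, -0.008], 0], [1, [0, 0, -0.008], 0], [1, [0, 0, -0.008], 0]]'

```text
time: 35.4
tool_pos: [0.4654, 0.3451, 0.0401]
tool_rot: [0.708, -0.002, 0.706, 0.003]
contact_force: [-0.6, -0.2, -1.9]
gripper_width: 0.574
```

play_rows --motion '[[1, [0, 0, 0.02], 0], [1, [0, 0, 0.065], 0], [1, [0, 0, 0.11], 0], [1, [0, 0, 0.16], 0], [1, [0, 0, 0.21], 0]]'

```text
time: 35.9
tool_pos: [0.464, 0.3446, 0.2511]
tool_rot: [0.707, -0.002, 0.707, 0.003]
contact_force: [1.3, 0.8, -1.8]
gripper_width: 0.569
```

play_rows --motion '[[1, [0.018, -0.045, 0], 0], [1, [0.036, -0.09, 0], 0], [1, [0.054, -0.135, 0], 0], [1, [0.072, -0.18, 0], 0], [1, [0.09, -0.225, 0], 0]]'

```text
time: 36.4
tool_pos: [0.5548, 0.118, 0.2496]
tool_rot: [0.708, -0.002, 0.706, 0.003]
contact_force: [0.9, 0.2, -3.2]
gripper_width: 0.567
```

play_rows --motion '[[1, [0.007, -0.021, 0], 0], [1, [0.007, -0.021, -0.035], 0], [1, [0.007, -0.021, -0.08], 0], [1, [0.007, -0.021, -0.12], 0], [1, [0.007, -0.021, -0.14], 0]]'

```text
time: 36.9
tool_pos: [0.5588, 0.0985, 0.1047]
tool_rot: [0.705, -0.002, 0.709, 0.002]
contact_force: [-0.6, -0.5, -2.6]
gripper_width: 0.568
```

play_rows --motion '[[1, [0, 0, -0.008], 0], [1, [0, 0, -0.012], 0], [1, [0, 0, -0.014], 0], [1, [0, 0, -0.014], 0], [1, [0, 0, -0.014], 0]]'

```text
time: 37.4
tool_pos: [0.5625, 0.0988, 0.0963]
tool_rot: [0.708, -0.002, 0.706, 0.002]
contact_force: [0.3, -0.7, -1.6]
gripper_width: 0.575
```

play_rows --motion '[[1, [0, 0, -0.001], 0], [1, [0, 0, -0.003], 0], [1, [0, 0, -0.003], 0], [1, [0, 0, -0.003], 0]]'

```text
time: 37.8
tool_pos: [0.5621, 0.0988, 0.0929]
tool_rot: [0.708, -0.002, 0.707, 0.002]
contact_force: [-1.4, 0.5, 4.8]
gripper_width: 0.574
```

play_rows --motion '[[-0.41, [0, 0, 0.001], 0], [-0.41, [0, 0, 0.001], 0], [-0.41, [0, 0, 0.001], 0], [-0.41, [0, 0, 0.045], 0], [-0.41, [0, 0, 0.095], 0]]'

```text
time: 38.3
tool_pos: [0.5592, 0.0985, 0.1841]
tool_rot: [0.705, -0.002, 0.71, 0.002]
contact_force: [0.9, -0.6, 0.8]
gripper_width: 0.703
```

play_rows --motion '[[-0.41, [0, 0.0, 0.045], 0], [-0.41, [-0.02, 0.041, 0.06], 0], [-0.41, [-0.04, 0.082, 0.06], 0], [-0.41, [-0.06, 0.123, 0.06], 0], [-0.41, [-0.08, 0.164, 0.06], 0]]'

```text
time: 38.8
tool_pos: [0.4806, 0.264, 0.2467]
tool_rot: [0.707, -0.002, 0.707, 0.002]
contact_force: [0.1, 0.0, 0.6]
gripper_width: 0.706
```

play_rows --motion '[[-0.41, [-0.02, 0.041, 0], 0], [-0.41, [-0.04, 0.082, 0], 0], [-0.41, [-0.065, 0.134, 0], 0], [-0.41, [-0.065, 0.134, 0], 0], [-0.41, [-0.065, 0.134, 0], 0]]'

```text
time: 39.3
tool_pos: [0.4156, 0.3976, 0.2461]
tool_rot: [0.707, -0.004, 0.707, 0.003]
contact_force: [-0.2, -0.1, 0.4]
gripper_width: 0.709
```

Run:
```python
from h import *
S=state();print(S['tool_pos'],S['tool_rot'])
im,d=save('wrist','w11.png')
[print(' ',x) for x in lids('wrist',im,d,'blue',(.05,.16))]
im,d=save('top','t11.png')
[print(' ',x) for x in lids('top',im,d,'blue',(.05,.16))]
```

```text
[0.415601   0.39762068 0.24612576] [ 0.70698302 -0.00364513  0.70721406  0.00316058]
  ([283.0, 173.0], 2361, [0.4169, 0.3989, 0.4166, 0.3978, 0.0245, 0.0728])
  ([243.0, 177.0], 169, [0.6431, 0.1713, 0.6431, 0.1725, 0.0232, 0.1335])
  ([265.0, 177.0], 165, [0.6421, 0.1032, 0.6423, 0.1026, 0.0233, 0.1337])
  ([266.0, 203.0], 173, [0.5618, 0.1, 0.5611, 0.1014, 0.0237, 0.1328])
  ([175.0, 251.0], 74, [0.425, 0.3853, 0.4196, 0.3911, 0.0205, 0.0778])
```

View pics/t11.png

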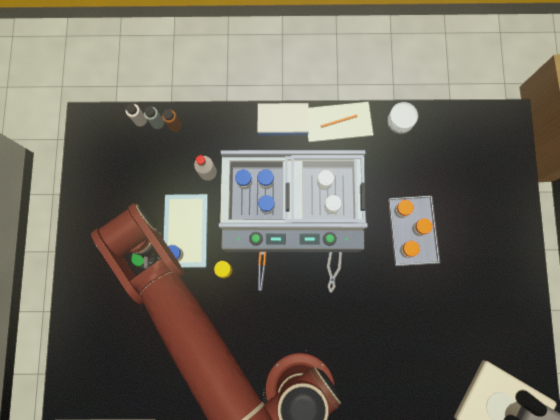

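Three blue jars are in the bay. F4 is at (.417,.398), and the green jar is 0.1 m away in y, clear of the fingers.

play_rows --motion '[[-0.41, [0.001, 0.001, -0.045], 0], [-0.41, [0.001, 0.001, -0.09], 0], [-0.41, [0.001, 0.001, -0.135], 0], [-0.41, [0.001, 0.001, -0.175], 0], [-0.41, [0.001, 0.001, -0.2], 0]]'

```text
time: 39.9
tool_pos: [0.4168, 0.3945, 0.0427]
tool_rot: [0.706, -0.003, 0.708, 0.0]
contact_force: [-0.2, -0.0, 0.3]
gripper_width: 0.707
```

play_rows --motion '[[-0.41, [0, 0, -0.008], 0], [1, [0, 0, -0.008], 0], [1, [0, 0, -0.008], 0], [1, [0, 0, -0.008], 0], [1, [0, 0, -0.008], 0]]'

```text
time: 40.4
tool_pos: [0.4184, 0.3983, 0.0403]
tool_rot: [0.708, -0.002, 0.706, 0.003]
contact_force: [0.1, 0.8, -0.7]
gripper_width: 0.572
```

play_rows --motion '[[1, [0, 0, 0.02], 0], [1, [0, 0, 0.065], 0], [1, [0, 0, 0.11], 0], [1, [0, 0, 0.16], 0], [1, [0, 0, 0.21], 0]]'

```text
time: 40.9
tool_pos: [0.4171, 0.3976, 0.2512]
tool_rot: [0.707, -0.002, 0.707, 0.003]
contact_force: [1.1, 0.6, -1.3]
gripper_width: 0.568
```

play_rows --motion '[[1, [0.026, -0.041, 0], 0], [1, [0.052, -0.082, 0], 0], [1, [0.078, -0.123, 0], 0], [1, [0.104, -0.164, 0], 0], [1, [0.13, -0.205, 0], 0]]'

```text
time: 41.4
tool_pos: [0.5482, 0.1911, 0.2497]
tool_rot: [0.708, -0.002, 0.706, 0.003]
contact_force: [0.8, 0.9, -1.6]
gripper_width: 0.568
```

play_rows --motion '[[1, [0.014, -0.022, 0], 0], [1, [0.014, -0.022, -0.035], 0], [1, [0.014, -0.022, -0.08], 0], [1, [0.014, -0.022, -0.12], 0], [1, [0.014, -0.022, -0.14], 0]]'

```text
time: 41.9
tool_pos: [0.559, 0.1702, 0.1046]
tool_rot: [0.705, -0.003, 0.709, 0.002]
contact_force: [-0.0, 0.6, -1.9]
gripper_width: 0.57
```

play_rows --motion '[[1, [0, 0, -0.008], 0], [1, [0, 0, -0.012], 0], [1, [0, 0, -0.014], 0], [1, [0, 0, -0.014], 0], [1, [0, 0, -0.014], 0]]'

```text
time: 42.4
tool_pos: [0.5625, 0.1709, 0.0963]
tool_rot: [0.708, -0.002, 0.706, 0.003]
contact_force: [-0.3, -0.5, -1.1]
gripper_width: 0.568
```

play_rows --motion '[[1, [0, 0, -0.001], 0], [1, [0, 0, -0.003], 0], [1, [0, 0, -0.003], 0], [1, [0, 0, -0.003], 0]]'

```text
time: 42.8
tool_pos: [0.5621, 0.1709, 0.093]
tool_rot: [0.708, -0.002, 0.707, 0.003]
contact_force: [-0.6, -0.1, 7.0]
gripper_width: 0.573
```

play_rows --motion '[[-0.41, [0, 0, 0.001], 0], [-0.41, [0, 0, 0.001], 0], [-0.41, [0, 0, 0.001], 0], [-0.41, [0, 0, 0.045], 0], [-0.41, [0, 0, 0.095], 0]]'

```text
time: 43.3
tool_pos: [0.5592, 0.1702, 0.184]
tool_rot: [0.705, -0.003, 0.71, 0.002]
contact_force: [1.4, -0.3, 0.9]
gripper_width: 0.703
```

play_rows --motion '[[-0.41, [0, 0.0, 0.045], 0], [-0.41, [0.0, 0, 0.067], 0.1], [-0.6, [0, 0, 0.067], 0.24], [-0.6, [0, 0, 0.067], 0.38], [-0.6, [0, 0, 0.067], 0.52]]'

```text
time: 43.8
tool_pos: [0.5614, 0.1707, 0.2535]
tool_rot: [0.682, -0.186, 0.682, 0.186]
contact_force: [0.7, 0.2, 0.0]
gripper_width: 0.803
```

play_rows --motion '[[-0.6, [0.0, -0.03, 0], 0.14], [-0.6, [0.0, -0.06, 0], 0.28], [-0.6, [0.004, -0.1, 0], 0.42], [-0.6, [0.008, -0.135, 0], 0.56], [-0.6, [0.008, -0.135, 0], 0.7]]'

```text
time: 44.3
tool_pos: [0.5696, 0.0321, 0.2531]
tool_rot: [0.578, -0.408, 0.578, 0.407]
contact_force: [0.9, 0.1, -0.4]
gripper_width: 0.8
```

Run:
```python
from h import *
from scipy.spatial.transform import Rotation as R
S=state();print(S['tool_pos'],S['gripper_width'])
q=S['tool_rot'];M=R.from_quat(np.r_[q[1:],q[0]]).as_matrix();print(M[:,2].round(3),np.arctan2(M[1,2],M[0,2]))
im,d=save('top','t12.png')
[print(' ',x) for x in lids('top',im,d,'blue',(.05,.16))]
im,d=save('wrist','w12.png')
[print(' ',x) for x in lids('wrist',im,d,'blue',(.05,.16))]
print(nets.landmark_of('wrist','cover_left_grip'))
```

```text
[0.56960955 0.0320838  0.25313152] 0.7995120067503573
[ 0.336  0.942 -0.001] 1.2279182457877138
  ([243.0, 177.0], 170, [0.6429, 0.1713, 0.6434, 0.1721, 0.0235, 0.1338])
  ([242.0, 203.0], 177, [0.5616, 0.1729, 0.562, 0.1726, 0.0232, 0.1337])
  ([465.0, 119.0], 3933, [0.5607, 0.1736, 0.5618, 0.174, 0.0249, 0.1291])
  ([365.0, 153.0], 3531, [0.5601, 0.1015, 0.5612, 0.1015, 0.0248, 0.129])
  ([483.0, 221.0], 3027, [0.6419, 0.1724, 0.6435, 0.1726, 0.0251, 0.129])
  ([396.0, 248.0], 2713, [0.6409, 0.1041, 0.6427, 0.1038, 0.0249, 0.1289])
[{'at': [0.5705, 0.0332, 0.1845], 'score': 0.77}]
```

View pics/w12.png

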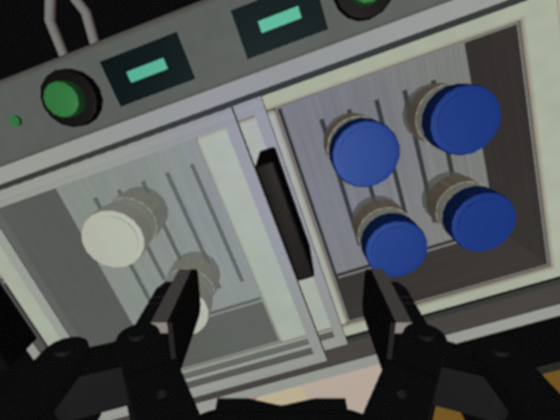

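All four blue jars stand at lid height .129. Turning the rest of the way and gripping the bar.

play_rows --motion '[[-0.6, [0, 0.002, 0], 0.14], [-0.6, [0.0, 0.003, 0], 0.28], [-0.6, [0.0, 0.003, -0.02], 0.342], [-0.6, [0, 0.003, -0.055], 0.342], [-0.6, [0, 0.003, -0.084], 0.342]]'

```text
time: 44.95
tool_pos: [0.5693, 0.0397, 0.1684]
tool_rot: [0.501, -0.499, 0.501, 0.499]
contact_force: [0.1, -0.1, -0.3]
gripper_width: 0.799
```

play_rows --motion '[[-0.6, [0, 0, -0.002], 0], [1, [0, 0, -0.002], 0], [1, [0, 0, -0.002], 0], [1, [0, 0, -0.002], 0], [1, [0, 0, -0.002], 0]]'

```text
time: 45.45
tool_pos: [0.5706, 0.0385, 0.1698]
tool_rot: [0.501, -0.5, 0.5, 0.498]
contact_force: [-3.8, -1.3, 13.3]
gripper_width: 0.13
```

play_rows --motion '[[1, [0, 0.02, 0], 0], [1, [0, 0.05, 0], 0], [1, [0, 0.085, 0], 0], [1, [0, 0.12, 0], 0], [1, [0, 0.15, 0], 0]]'

```text
time: 45.95
tool_pos: [0.5714, 0.1896, 0.1699]
tool_rot: [0.502, -0.501, 0.499, 0.498]
contact_force: [4.8, -3.2, 0.6]
gripper_width: 0.122
```

play_rows --motion '[[1, [0, 0.02, 0], 0], [1, [0, 0.033, 0], 0], [1, [0, 0.04, 0], 0], [1, [0, 0.042, 0], 0], [1, [0, 0.042, 0], 0]]'

```text
time: 46.45
tool_pos: [0.5716, 0.2272, 0.1699]
tool_rot: [-0.5, 0.502, -0.502, -0.496]
contact_force: [3.6, -12.1, 6.0]
gripper_width: 0.124
```

play_rows --motion '[[1, [0, -0.001, 0], 0], [-0.6, [0, -0.002, 0], 0], [-0.6, [0, -0.002, 0.0], 0], [-0.6, [0, -0.002, 0.035], 0], [-0.6, [0, -0.002, 0.08], 0]]'

```text
time: 46.95
tool_pos: [0.5671, 0.2284, 0.2445]
tool_rot: [0.498, -0.498, 0.503, 0.501]
contact_force: [-0.0, 0.5, 0.3]
gripper_width: 0.793
```

Run:
```python
from h import *
S=state();print(S['tool_pos'],S['gripper_width'])
save('top','t13.png');save('wrist','w13.png');
print(nets.landmark_of('wrist','cover_left_grip'),nets.landmark_of('wrist','button_left_top'))
im,d=save('side','s13.png')
```

```text
[0.56710429 0.22840174 0.24447661] 0.7929534231657687
[{'at': [0.5706, 0.2249, 0.188], 'score': 0.6}] [{'at': [0.4512, 0.1338, 0.1218], 'score': 0.88}]
```

View pics/w13.png

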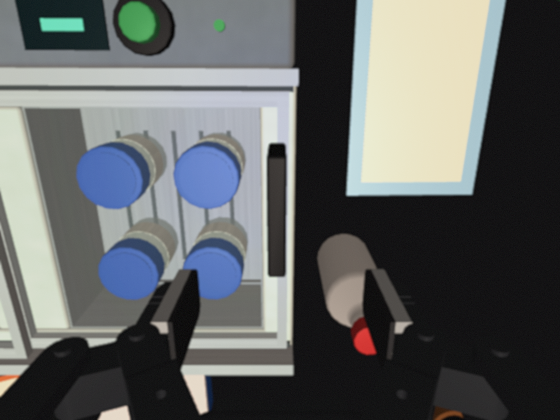

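View pics/s13.png

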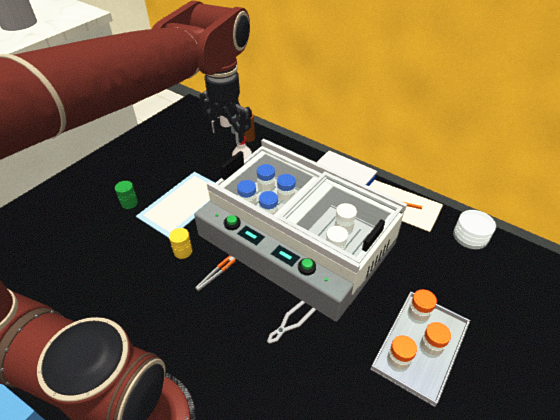

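The cover is shut, with the bar at y .227 and the 12 N stop felt. The four blue jars are upright under the glass, at wrist pixels (115,175), (208,175), (133,265) and (213,265). Next is the left button.

play_rows --motion '[[1, [-0.03, -0.025, 0], 0], [1, [-0.065, -0.055, 0], 0], [1, [-0.1, -0.085, 0], 0], [1, [-0.115, -0.095, 0], 0], [1, [-0.115, -0.095, 0], 0]]'

```text
time: 47.7
tool_pos: [0.4522, 0.1328, 0.2454]
tool_rot: [0.5, -0.498, 0.502, 0.5]
contact_force: [0.5, 0.5, 0.3]
gripper_width: -0.001
```

Run:
```python
from h import *
S=state();print(S['tool_pos'],S['gripper_width'])
im,d=save('wrist','w14.png'); P=cloud('wrist',d)
print(nets.landmark_of('wrist','button_left_top'))
hsv=cv2.cvtColor(im,cv2.COLOR_RGB2HSV); m=cv2.inRange(hsv,(50,120,60),(75,255,255))
n,l,s,c=cv2.connectedComponentsWithStats(m)
for i in range(1,n):
    if s[i,4]>200: q=P[l==i];print(c[i],s[i,4],np.median(q,0))
```

```text
[0.45219702 0.13281073 0.24540154] -0.0007863325396122805
[{'at': [0.454, 0.1339, 0.1216], 'score': 0.68}]
[281.52004717 195.19221698] 848 [0.45348378 0.1330644  0.12117654]
```

View pics/w14.png

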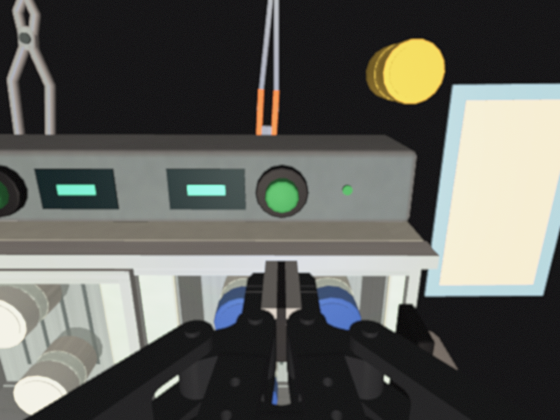

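The button is centred below the tool at (281,195), height .121. Pressing it.

play_rows --motion '[[1, [0.001, 0.0005, -0.04], 0], [1, [0.001, 0.0005, -0.08], 0], [1, [0.001, 0.0005, -0.105], 0], [1, [0.001, 0.0005, -0.115], 0], [1, [0.001, 0.0005, -0.117], 0]]'

```text
time: 48.3
tool_pos: [0.4549, 0.1346, 0.1288]
tool_rot: [0.499, -0.499, 0.501, 0.5]
contact_force: [0.7, -0.2, 1.3]
gripper_width: -0.001
```

play_rows --motion '[[1, [0, 0, -0.004], 0], [1, [0, 0, -0.008], 0], [1, [0, 0, -0.012], 0], [1, [0, 0, -0.013], 0], [1, [0, 0, -0.013], 0]]'

```text
time: 48.8
tool_pos: [0.4566, 0.1344, 0.1189]
tool_rot: [0.501, -0.5, 0.5, 0.499]
contact_force: [2.1, 1.2, 3.4]
gripper_width: -0.004
```

play_rows --motion '[[1, [-0.001, 0, -0.002], 0], [1, [-0.001, 0, -0.004], 0], [1, [-0.001, 0, -0.006], 0], [1, [-0.001, 0, -0.006], 0]]'

```text
time: 49.2
tool_pos: [0.456, 0.1344, 0.1157]
tool_rot: [0.501, -0.5, 0.5, 0.499]
contact_force: [-5.4, -0.9, 21.5]
gripper_width: 0.002
```

Run:
```python
from h import *
S=state();print(S['tool_pos'],S['contact_force'])
```

```text
[0.45601869 0.1343659  0.11574312] [-5.41805637 -0.87948666 21.47191226]
```

The button bottomed out at 21 N, about 6 mm down. Retreating clear, then a final check.

play_rows --motion '[[1, [0, 0, 0.03], 0], [1, [0, 0, 0.07], 0], [1, [0, 0, 0.11], 0], [1, [0, 0, 0.15], 0], [1, [0, 0, 0.19], 0]]'

```text
time: 49.7
tool_pos: [0.4532, 0.134, 0.3018]
tool_rot: [0.5, -0.499, 0.501, 0.5]
contact_force: [1.1, 0.5, 0.4]
gripper_width: -0.003
```

play_rows --motion '[[1, [-0.03, 0.03, 0.01], 0], [1, [-0.06, 0.06, 0.01], 0], [1, [-0.09, 0.1, 0.01], 0], [1, [-0.1, 0.14, 0.01], 0], [1, [-0.1, 0.18, 0.01], 0]]'

```text
time: 50.2
tool_pos: [0.3523, 0.3152, 0.3109]
tool_rot: [0.5, -0.5, 0.501, 0.5]
contact_force: [1.4, -0.5, 0.4]
gripper_width: -0.002
```

play_rows --motion '[[1, [0, 0, 0], 0], [1, [0, 0, 0], 0], [1, [0, 0, 0], 0]]'

```text
time: 50.5
tool_pos: [0.3542, 0.3133, 0.3107]
tool_rot: [0.5, -0.499, 0.501, 0.499]
contact_force: [-0.3, -0.4, -0.3]
gripper_width: -0.002
```

Run:
```python
from h import *
S=state();print(S['tool_pos'],S['contact_force'])
im,d=save('top','t15.png');P=cloud('top',d)
print(nets.landmark_of('top','cover_left_grip'),nets.landmark_of('top','cover_right_grip'))
print([P[v,u].round(3) for u,v in [(224,200),(363,195),(255,238)]])
for n in ['forceps','shears','wash_bottle']: print(n,nets.landmark_of('top',n))
save('side','s15.png')
```

```text
[0.35421828 0.313322   0.31072383] [-0.28367594 -0.38994837 -0.32027008]
[{'at': [0.5737, 0.2267, 0.1885], 'score': 0.89}, {'at': [0.3602, -0.1152, 0.0056], 'score': 0.44}] [{'at': [0.4565, 0.138, 0.123], 'score': 0.73}, {'at': [0.5707, -0.184, 0.186], 'score': 0.56}, {'at': [0.3613, 0.1165, -0.0021], 'score': 0.44}]
[array([0.559, 0.22 , 0.193]), array([ 0.573, -0.188,  0.187]), array([0.456, 0.134, 0.119])]
forceps [{'at': [0.3602, 0.1174, 0.0024], 'score': 0.55}]
shears [{'at': [0.365, -0.1139, 0.0038], 'score': 0.62}]
wash_bottle [{'at': [0.6965, 0.2997, 0.0028], 'score': 0.96}]
```

View pics/t15.png

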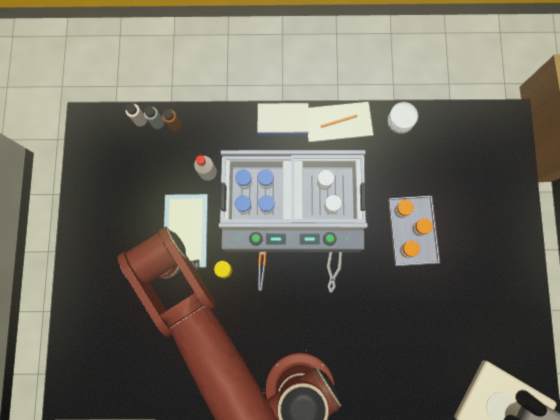

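View pics/s15.png

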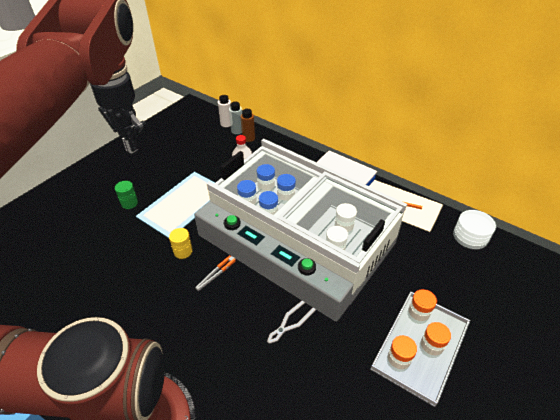

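```bash
python3 -c "
from plant import workorder
print(workorder.job_done())"
```

```text
the job is handed in; nothing more can be done
None
```

The job is done and handed in, at about 51 s of the 210 s allowed. I opened the left cover and stood the three orange-lidded jars on the tray. All four blue-lidded jars went upright into the emptied bay, then I slid the cover shut and pressed the left start button.

- **Cover:** I felt the stop at about 12 N when opening and again when closing. The bar is back at y 0.227, where it started.
- **Button:** it bottomed out at about 6 mm of travel with 21 N on the tool, after the cover was shut. It did not show as a separate reading, so the press is judged from travel and force.
- **Jars:** the final top and side pictures show four blue lids level under the glass and three orange jars upright in the tray. Each jar was lowered until contact was felt before release.
- **Left alone:** the right cover, white-lidded jars, forceps, shears, wash bottle and green and yellow look-alikes are where they were, within measuring error. No blue jar was seen to be knocked.
- **Disagreements:** in the last check the network also returned some false matches for the two cover grips. One of them, at the left button, even scored above the true right grip. The depth readings and pictures confirmed the right positions, and no check failed.

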